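# Stack two orders of fired bowls on the cart

### The arm

A 6-joint arm with a two-finger parallel gripper is mounted at the origin on the work surface. World frame = base frame: x ahead of the robot, y to its left, z up, the work surface at z = 0. Lengths are in m, angles in rad, forces in N, time in s.
With the tool pointing down it reaches from about 0.375 to 0.975 m from the base axis. Payload 3.8 kg.
Tool frame: the origin (TCP) lies on the centre line of the jaws, within the pads' length; the fingertips stand 22 mm ahead of it and the grasp point (between the pads) lies 3 mm ahead of it; z points along the fingers, x is the direction in which the jaws open and shut, and the axes are right-handed (so a half turn about z gives the same grasp; the last joint's range is limited). The gripper opens to 85 mm and grips with 20 to 120 N. Pads are 22 mm wide; open, the fingers measure 114 mm over their backs; the gripper's body (76 mm by 85 mm) begins 54 mm behind the grasp point. The pads swing forward as they close: fully open they stand 13 mm farther back than shut.
Start: joints at [-1.328, 0.264, 1.604, -0, 1.274, -0.037], TCP at [0.186, -0.649, 0.253] pointing down, gripper open.
Joint ranges: [-2.63, 2.63], [-0.94, 2.18], [0.31, 2.57], [-1.31, 4.45], [0, 2.66], [-2.55, 2.55]. Speed limits (rad/s): [2.57, 2.57, 3.14, 3.14, 3.14, 3.14].

### API

Orientations are given as a rotation vector (axis times angle).
In Python, from workcell import bot, viewer gives the robot as it stands.
- The arm moves only by the tool move_arm, never from a script. Its argument "series" is text: rows parted by semicolons, each of 7 numbers parted by spaces: the turn, a rotation vector about the tool's x, y, z scaled (see below), then the shift along the tool's x, y, z scaled (see below), then the opening, from -1 (shut) to 1 (fully open). A call has exactly 8 rows; each row is the pose to reach, as a shift and turn from the pose commanded when the call began, along the tool's axes at that moment; what a row does not reach only later rows make up. The controller multiplies each number of a shift by 100 mm and each number of a turn by 120 degrees. A row lasts 1/10 s, in which the tool goes at most 50 mm and 8.59 degrees, less where a joint would pass 70% of its speed; a pose out of reach is approached as far as the arm can. A call with a number of a shift or a turn outside -1 to 1 is refused whole. A call with a gripper value outside its range is refused whole. The fingers move at their own pace and stop on an object; "squeeze" is the grip in N (left out, the last holds). Time passes only in rows, so rows that repeat a pose let the fingers close, or fill a call up. It gives the time, the measured TCP pose, the force and the opening at its end, in the units of the state.
- bot.read_state(): the state, without advancing time (a new reading comes with each control period).
- viewer.read_camera(name): name is "side" or "top" or "wrist"; returns a dict with "pixels" (480x640x3 uint8, red, green, blue), "K" (3x3 intrinsics, pixels), "world_to_cam" (4x4, takes a point from world to camera coordinates); the wrist camera has in their place "mount" (4x4, takes a point from camera to tool coordinates, whose origin is the TCP and whose axes are the tool frame's). Camera axes: x right, y up, looking along -z (the intrinsics and any distortion apply to the point x, -y, -z); pixel columns grow to the right and rows downward; lengths in m; the calibration is good to about 2 mm. A picture is of the moment at which its call begins: read the wrist's pose just before it. There is no depth.
- bot.finish_job(): hands the job in, once; it reports no verdict.
The state is a dict: "time": time; "q": joint angles; "joint_vel": joint speeds; "joint_torque": joint torques, N m; "tool_pos": TCP position; "tcp_rot": TCP orientation; "wrist_force": force on the tool from outside, world axes, zero at the start; "torque": the same for the moment, N m; "width": opening from 0.0 (shut) to 1.0 (fully open).
Only numpy, scipy, OpenCV 4.12 (cv2) and the standard library are available. Lean on these libraries where they do the work, as an engineer would, in place of code of your own. Each camera call takes 0.05 s, during which the arm holds its last target.

### The job

Stack the fired ware into two orders: in the middle of the square plate stand the blue bowl, nest the cream bowl on it and close that with the black lid; in the middle of the round plate stand the rust-brown bowl and nest the green bowl on it. Everything must end upright and fully seated; tip nothing over and leave the glaze jar, the kiln post and the tongs where they are.

Things in the scene. Friction and masses are not known exactly. Their poses are not given: they have to be found in the camera images.
- blue_bowl_mid (a point): Loose bowl, dark blue glaze, bare clay foot; 66 mm diameter, 46 high, 150-270 g; wall 5, mouth 56 wide, hollow 29 deep. Foot 48 wide, 12 high, lower edge tapered, flat shoulder above; it drops into another bowl's mouth (4 mm play all round) until the shoulder rests on the rim: nested bowls rise 34 mm each. Point: on the axis, half-way up (23 mm above the underside); z up.
- cream_bowl_mid (a point): Loose bowl, cream-white glaze, bare clay foot; 66 mm diameter, 46 high, 150-270 g; wall 5, mouth 56 wide, hollow 29 deep. Foot 48 wide, 12 high, lower edge tapered, flat shoulder above; it drops into another bowl's mouth (4 mm play all round) until the shoulder rests on the rim: nested bowls rise 34 mm each. Point: on the axis, half-way up (23 mm above the underside); z up.
- rust_bowl_mid (a point): Loose bowl, rust-brown glaze, bare clay foot; 66 mm diameter, 46 high, 150-270 g; wall 5, mouth 56 wide, hollow 29 deep. Foot 48 wide, 12 high, lower edge tapered, flat shoulder above; it drops into another bowl's mouth (4 mm play all round) until the shoulder rests on the rim: nested bowls rise 34 mm each. Point: on the axis, half-way up (23 mm above the underside); z up.
- green_bowl_mid (a point): Loose bowl, turquoise-green glaze, bare clay foot; 66 mm diameter, 46 high, 150-270 g; wall 5, mouth 56 wide, hollow 29 deep. Foot 48 wide, 12 high, lower edge tapered, flat shoulder above; it drops into another bowl's mouth (4 mm play all round) until the shoulder rests on the rim: nested bowls rise 34 mm each. Point: on the axis, half-way up (23 mm above the underside); z up.
- lid_mid (a point): Loose black lid, 40 mm high, 90-160 g: disc 64 wide, 7 thick; on it an upright knob, 20 diameter, 24 high; under it a clay plug 48 wide, 9 high, lower edge tapered, that drops into a bowl's mouth until the disc rests on the rim. Lies plug down. Point: on the axis, half-way up (20 mm above the underside, 4 above the disc; 34 above the bowl's point when seated); z up.
- square_plate: Square pale clay plate, 136 x 136 mm, with a 68 mm turquoise disc of glaze marking its middle; flat floor 8 mm above the cart deck, rim 12 mm high. It stays fixed to the deck. Origin: centre of its underside, on the deck; z up, x and y along its sides.
- round_plate: Round pale clay plate, 144 mm in diameter, with a 68 mm turquoise disc of glaze marking its middle; flat floor 8 mm above the cart deck, rim 12 mm high. It stays fixed to the deck. Origin: centre of its underside, on the deck; z up.
- glaze_jar_mid (a point): Bystander: loose closed amber glass jar of glaze with a white cap, 56 mm in diameter, 70 mm high, standing. The point is half-way up its axis.
- kiln_post_mid (a point): Bystander: loose pale fire-clay kiln post, a cylinder 40 mm in diameter and 60 mm high, standing. The point is half-way up its axis.
- tongs_mid (a point): Bystander: loose dark steel kiln tongs lying on the deck, 310 mm long and about 70 mm wide, 16 mm high. The point is at mid-length, 6 mm above the deck; y along its length.
Not all that is in view belongs to the job. Leave any yellow look-alike of the round_plate alone. There is more than one size of the part that bears rust_bowl_mid; the job needs the larger.

How it is judged:
At the end, for the whole second after the job is handed in: Square plate: blue bowl, cream bowl, lid; round plate: rust bowl, green bowl. Lower bowls within 15 mm of the plate's middle; nested pieces within 8 mm of the axis below; heights within 4 mm of fully seated; tilt under 0.1 rad; all released and at rest (horizontal distance between blue_bowl_mid and square_plate below 0.015 m and z of blue_bowl_mid in the frame of square_plate between 0.027 and 0.035 m and horizontal distance between cream_bowl_mid and blue_bowl_mid below 0.008 m and z of cream_bowl_mid in the frame of blue_bowl_mid between 0.03 and 0.038 m and horizontal distance between lid_mid and cream_bowl_mid below 0.008 m and z of lid_mid in the frame of cream_bowl_mid between 0.03 and 0.038 m and horizontal distance between rust_bowl_mid and round_plate below 0.015 m and z of rust_bowl_mid in the frame of round_plate between 0.027 and 0.035 m and horizontal distance between green_bowl_mid and rust_bowl_mid below 0.008 m and z of green_bowl_mid in the frame of rust_bowl_mid between 0.03 and 0.038 m and angle between each of blue_bowl_mid, cream_bowl_mid, rust_bowl_mid, green_bowl_mid, lid_mid's own z axis and vertical below 0.1 rad and linear speed of each of blue_bowl, cream_bowl, rust_bowl, green_bowl, lid below 0.02 m/s); the robot touches nothing.
It fails at once if a bystander (jar, post or tongs) is shifted by more than 25 mm (distance of any of glaze_jar_mid, kiln_post_mid, tongs_mid from where it was at the start of the episode above 0.025 m).
It fails at once if a bowl or the lid is tipped over (more than 1 rad) (angle between any of blue_bowl_mid, cream_bowl_mid, rust_bowl_mid, green_bowl_mid, lid_mid's own z axis and vertical above 1 rad).
It also fails if it takes over 144 s, if anything falls off the work surface, if the arm or the gripper's body presses on something with over 40 N, if the wrist force passes 120 N, or if a joint passes its speed limit or range.

## Working session

There is one attempt and no reset: what is moved stays moved. The work goes in short steps, Python scripts to look and compute and a tool call to move; the robot and the scene stay as the last step left them, time stands still between calls to the robot, and variables do not carry over. Pictures are saved under pics/ and viewed, and the job is handed in when it is done.

Besides the shell and the picture viewer there is one more tool, called after "Request:" as a command line: name --argument value ..., lists and objects as JSON in quotes. move_arm: Moves the arm, as the interface text tells. Its arguments: {"type":"object","properties":{"series":{"type":"string"},"squeeze":{"type":"number"}},"required":["series"]}

```bash
ls; mkdir -p pics
python3 - <<'E'
from workcell import bot, viewer
import cv2
print(bot.read_state())
for n in ["side","top","wrist"]:
    c=viewer.read_camera(n)
    cv2.imwrite(f"pics/{n}0.png",c["pixels"][:,:,::-1])
    print(n,c["K"].round(1).tolist(),{k:(v.round(3).tolist() if hasattr(v,'round') else v) for k,v in c.items() if k not in("pixels","K")})
E
```

```text
pics
{'time': 0.0, 'q': array([-1.32792906e+00,  2.64734951e-01,  1.60539304e+00, -2.02929883e-05,
        1.27367218e+00, -3.68627508e-02]), 'joint_vel': array([-0.00087144,  0.00052852,  0.00071071,  0.00059821, -0.00022234,
       -0.00111205]), 'joint_torque': array([-7.82876632e-04, -5.15115416e+01, -3.67317009e+01,  9.61583964e-06,
        1.31634559e-02,  8.06841911e-06]), 'tool_pos': array([ 0.18621702, -0.64809528,  0.25196394]), 'tcp_rot': array([-2.5083433 ,  1.88922209,  0.00270908]), 'wrist_force': array([-0.29821017,  0.27138714,  0.60148283]), 'torque': array([-0.01911233, -0.03519835, -0.00627666]), 'width': 0.9990483772922202}
side [[560.8, 0.0, 309.5], [0.0, 560.8, 226.9], [0.0, 0.0, 1.0]] {'world_to_cam': [[-0.987, -0.158, 0.011, 0.546], [0.129, -0.762, 0.634, -0.106], [-0.092, 0.628, 0.773, -1.474], [0.0, 0.0, 0.0, 1.0]]}
top [[444.9, 0.0, 311.3], [0.0, 444.9, 232.6], [0.0, 0.0, 1.0]] {'world_to_cam': [[0.019, -1.0, -0.007, -0.005], [0.987, 0.017, 0.157, -0.57], [-0.157, -0.01, 0.988, -1.086], [0.0, 0.0, 0.0, 1.0]]}
wrist [[418.3, 0.0, 323.3], [0.0, 418.3, 227.8], [0.0, 0.0, 1.0]] {'mount': [[1.0, 0.001, -0.0, 0.001], [0.001, -0.958, -0.288, -0.074], [-0.0, 0.288, -0.958, -0.12], [0.0, 0.0, 0.0, 1.0]]}
```

View pics/top0.png

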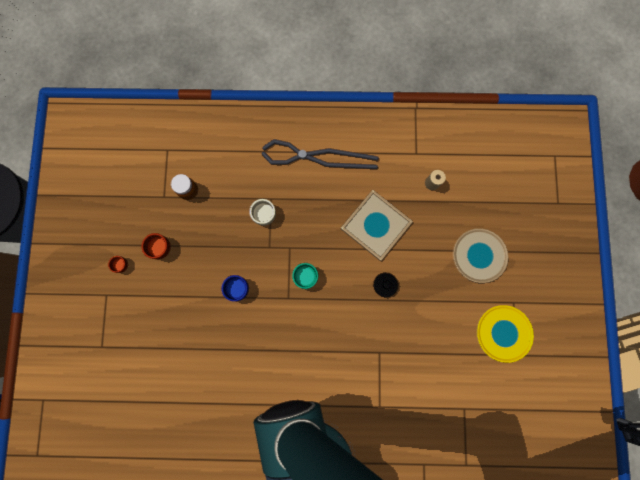

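View pics/side0.png

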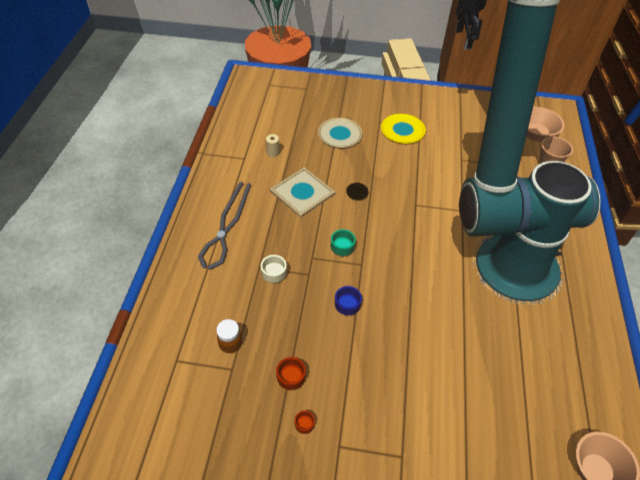

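View pics/wrist0.png

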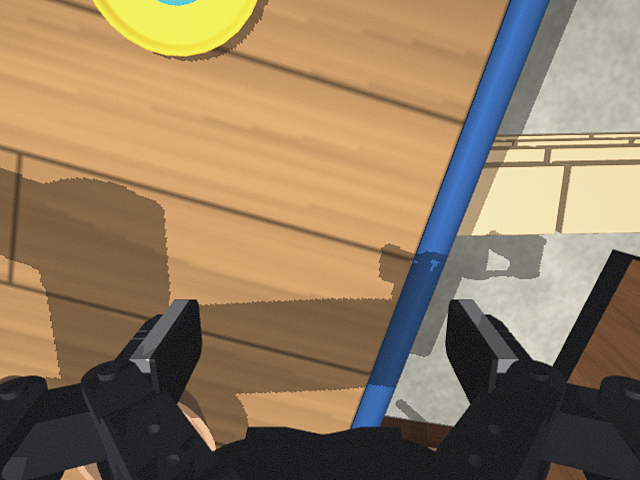

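The top view shows four bowls: blue (235,288), cream (262,212), green (305,276), and rust large (156,246) next to a small decoy (118,265). The lid is at (386,285), the square plate at (376,225), the round pale plate at (480,255) and the yellow look-alike at (505,333). Bystanders are the jar (183,185), post (437,178) and tongs (320,155). I'll use the larger rust bowl and the pale round plate.

```bash
cat > h.py <<'E'
import numpy as np, cv2
from scipy.spatial.transform import Rotation as R
from workcell import bot, viewer
def ray(c,px,st=None):
    d=np.linalg.inv(c["K"])@np.array([px[0],px[1],1.]); d=np.array([d[0],-d[1],-d[2]])
    if "mount" in c:
        T=np.eye(4);T[:3,:3]=R.from_rotvec(st["tcp_rot"]).as_matrix();T[:3,3]=st["tool_pos"];T=T@c["mount"]
    else: T=np.linalg.inv(c["world_to_cam"])
    return T[:3,3],T[:3,:3]@d
def onz(c,px,z,st=None):
    o,d=ray(c,px,st); return o+d*(z-o[2])/d[2]
def meet(r1,r2):
    A=[];b=[]
    for o,d in(r1,r2):
        d=d/np.linalg.norm(d);P=np.eye(3)-np.outer(d,d);A.append(P);b.append(P@o)
    x=np.linalg.lstsq(np.vstack(A),np.hstack(b),rcond=None)[0]
    return x,np.linalg.norm(A[0]@x-b[0])
RANGES={"blue":[((110,120,50),(128,255,255))],"green":[((75,120,60),(90,255,255))],"rust":[((0,200,60),(8,255,255))]}
def blob(img,lo,hi,box=None,mn=40):
    hsv=cv2.cvtColor(img,cv2.COLOR_RGB2HSV); m=cv2.inRange(hsv,lo,hi)
    if box is not None:
        k=np.zeros_like(m);x0,y0,x1,y1=box;k[y0:y1,x0:x1]=255;m&=k
    cs=[c for c in cv2.findContours(m,cv2.RETR_EXTERNAL,cv2.CHAIN_APPROX_NONE)[0] if cv2.contourArea(c)>mn]
    return sorted(cs,key=cv2.contourArea,reverse=True)
E
python3 - <<'E'
from h import *
t=viewer.read_camera("top");s=viewer.read_camera("side")
B={"blue":((110,120,40),(128,255,255),(215,265,260,310),(325,280,370,325)),
"cream":((15,0,120),(40,90,255),(245,195,282,230),(255,250,295,285)),
"green":((72,100,40),(90,255,255),(285,258,325,295),(325,225,362,260)),
"rust":((0,200,40),(9,255,255),(138,230,175,262),(272,352,312,392)),
"small":((0,200,40),(9,255,255),(105,252,132,275),(290,405,320,435)),
"lid":((0,0,0),(180,255,45),(368,268,405,302),(342,178,374,205)),
"sq disc":((85,100,60),(105,255,255),(355,205,400,245),(285,175,320,205)),
"rd disc":((85,100,60),(105,255,255),(460,235,500,275),(322,120,360,145))}
for n,(lo,hi,bt,bs) in B.items():
    out=[]
    for c,b in((t,bt),(s,bs)):
        cs=blob(c["pixels"],lo,hi,b)
        if not cs: out.append(None);continue
        cc=cv2.convexHull(cs[0]);x,y,w,h=cv2.boundingRect(cc);M=cv2.moments(cc)
        out.append(((M['m10']/M['m00'],M['m01']/M['m00']),(w,h)))
    z=0.008 if 'disc' in n else (0.012 if n=="lid" else 0.032)
    if None in out: print(n,out);continue
    p=onz(t,out[0][0],z);q=onz(s,out[1][0],z);m=meet(ray(t,out[0][0]),ray(s,out[1][0]))
    print(n,out[0][1],out[1][1],p.round(4),q.round(4),m[0].round(4),round(m[1],4))
def crop(c,x0,y0,x1,y1): return cv2.resize(c["pixels"][y0:y1,x0:x1,::-1],(400,400*(y1-y0)//(x1-x0)),interpolation=cv2.INTER_CUBIC)
cv2.imwrite("pics/crop1.png",np.hstack([crop(t,90,220,190,295),crop(s,260,345,340,440)[:300]]))
E
```

```text
blue (26, 26) (27, 28) [0.4278 0.1966 0.032 ] [0.4286 0.1937 0.032 ] [0.4281 0.196  0.0356] 0.0004
cream (25, 25) (27, 28) [0.6273 0.1347 0.032 ] [0.6268 0.1308 0.032 ] [0.6261 0.1341 0.0369] 0.0002
green (25, 26) (24, 25) [0.4624 0.0193 0.032 ] [0.4632 0.0178 0.032 ] [0.4627 0.0193 0.0339] 0.0004
rust (27, 26) (30, 33) [0.5314 0.4073 0.032 ] [0.532  0.4026 0.032 ] [0.5311 0.4052 0.0377] 0.0004
small (19, 17) (20, 22) [0.4825 0.4991 0.032 ] [0.4839 0.505  0.032 ] [0.4837 0.5023 0.0247] 0.0006
lid (25, 24) (20, 15) [ 0.4438 -0.1877  0.012 ] [ 0.4453 -0.1901  0.012 ] [ 0.4445 -0.1872  0.015 ] 0.0008
sq disc (25, 24) (23, 16) [ 0.6009 -0.1649  0.008 ] [ 0.6028 -0.1687  0.008 ] [ 0.6011 -0.1643  0.0126] 0.001
rd disc (25, 25) (21, 14) [ 0.5249 -0.4337  0.008 ] [ 0.5262 -0.4386  0.008 ] [ 0.525  -0.4315  0.0141] 0.0007
```

View pics/crop1.png

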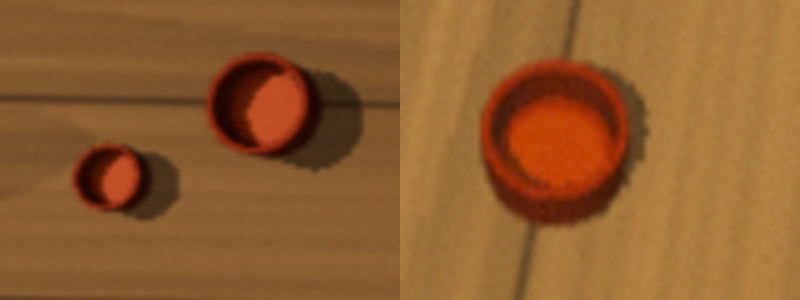

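Crop check: the large rust bowl is on the right at (260,105) in the crop, and the small decoy is at (110,178). I'll square the tool to the world axes while travelling.

Request:
move_arm --series "0 0 -0.07 -0.08 -0.11 0 1; 0 0 -0.14 -0.16 -0.22 0 1; 0 0 -0.21 -0.24 -0.34 0 1; 0 0 -0.28 -0.33 -0.46 0 1; 0 0 -0.35 -0.42 -0.57 0 1; 0 0 -0.42 -0.5 -0.69 0 1; 0 0 -0.49 -0.59 -0.8 0 1; 0 0 -0.56 -0.67 -0.92 0 1" --squeeze 50

```text
time: 1.05
tool_pos: [0.2565, -0.5583, 0.2532]
tcp_rot: [-3.136, 0.176, 0.0]
wrist_force: [0.2, -0.6, -0.2]
width: 0.998
```

Request:
move_arm --series "0 0 -0.0535 0.1 -0.12 0 1; 0 0 -0.0535 0.22 -0.25 0 1; 0 0 -0.0535 0.35 -0.38 0 1; 0 0 -0.0535 0.48 -0.5 0 1; 0 0 -0.0535 0.6 -0.63 0 1; 0 0 -0.0535 0.73 -0.76 0 1; 0 0 -0.0535 0.8 -0.88 0 1; 0 0 -0.0535 0.8 -1 0 1"

```text
time: 1.85
tool_pos: [0.3487, -0.4681, 0.2532]
tcp_rot: [-3.142, 0.008, -0.0]
wrist_force: [-0.0, -0.5, -0.1]
width: 0.998
```

Request:
move_arm --series "0 0 0 0.1 -0.12 0 1; 0 0 0 0.2 -0.25 0 1; 0 0 0 0.3 -0.38 0 1; 0 0 0 0.4 -0.5 0 1; 0 0 0 0.5 -0.63 0 1; 0 0 0 0.6 -0.76 0 1; 0 0 0 0.7 -0.88 0 1; 0 0 0 0.8 -1 0 1"

```text
time: 2.65
tool_pos: [0.4291, -0.3685, 0.2533]
tcp_rot: [3.142, -0.009, 0.0]
wrist_force: [0.1, -0.1, 0.6]
width: 1.0
```

Request:
move_arm --series "0 0 0 0 -0.12 0 1; 0 0 0 0 -0.25 0 1; 0 0 0 0 -0.38 0 1; 0 0 0 0 -0.5 0 1; 0 0 0 0 -0.63 0 1; 0 0 0 0 -0.76 0 1; 0 0 0 0 -0.88 0 1; 0 0 0 0 -1 0 1"

```text
time: 3.45
tool_pos: [0.4287, -0.2686, 0.2533]
tcp_rot: [3.141, -0.01, 0.0]
wrist_force: [0.5, -0.2, 0.1]
width: 1.001
```

Request:
move_arm --series "0 0 0 0 -0.12 0 1; 0 0 0 0 -0.25 0 1; 0 0 0 0 -0.38 0 1; 0 0 0 0 -0.5 0 1; 0 0 0 0 -0.63 0 1; 0 0 0 0 -0.76 0 1; 0 0 0 0 -0.88 0 1; 0 0 0 0 -1 0 1"

```text
time: 4.25
tool_pos: [0.4294, -0.1685, 0.2533]
tcp_rot: [3.142, -0.009, -0.0]
wrist_force: [-0.2, 0.7, -0.9]
width: 0.997
```

Run:
```python
from h import *
st=bot.read_state();c=viewer.read_camera("wrist");cv2.imwrite("pics/w1.png",c["pixels"][:,:,::-1]);np.save("w1.npy",c["pixels"])
for p in [(0.4445,-.187,.0),(.4445,-.187,.016),(.4445,-.187,.04)]:
    T=np.eye(4);T[:3,:3]=R.from_rotvec(st["tcp_rot"]).as_matrix();T[:3,3]=st["tool_pos"];T=T@c["mount"]
    q=np.linalg.inv(T)@np.append(p,1);u=c["K"]@np.array([q[0],-q[1],-q[2]]);print(u[:2]/u[2])
```

```text
[338.6663204 204.9768573]
[339.30250185 209.25965421]
[340.36257044 216.39607494]
```

View pics/w1.png

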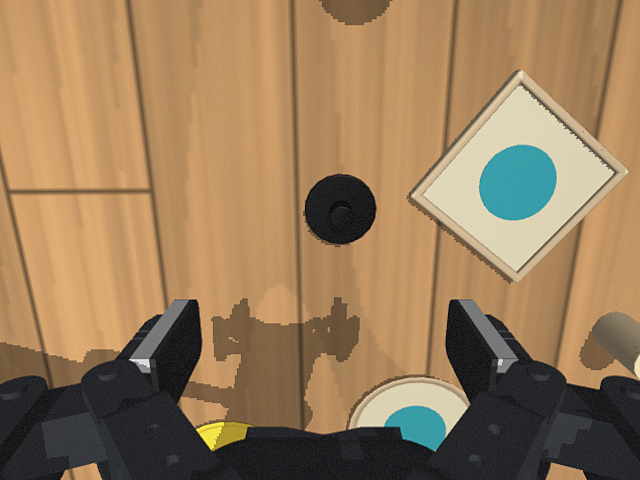

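Run:
```python
from h import *
st=bot.read_state();c=viewer.read_camera("wrist");im=c["pixels"]
t=viewer.read_camera("top");s=viewer.read_camera("side")
cs=blob(im,(85,100,60),(105,255,255),(400,100,640,300));(e,ax,_)=cv2.fitEllipse(cs[0]);print(e,ax)
for z in(.004,.008,.012): print("sq",onz(c,e,z,st).round(4))
p1=onz(c,(e[0],e[1]-ax[1]/2),.008,st);p2=onz(c,(e[0],e[1]+ax[1]/2),.008,st);print("diam",np.linalg.norm(p1-p2))
tc=blob(t["pixels"],(85,100,60),(105,255,255),(355,205,400,245))[0];te=cv2.fitEllipse(tc)[0];print(meet(ray(c,e,st),ray(t,te)))
sc=blob(s["pixels"],(85,100,60),(105,255,255),(285,175,320,205))[0];se=cv2.fitEllipse(sc)[0];print(meet(ray(c,e,st),ray(s,se)))
cs=blob(im,(0,0,0),(180,255,60),(295,165,385,250));(e,ax,_)=cv2.fitEllipse(cs[0]);print("lid",e,ax,onz(c,e,.016,st).round(4),onz(c,e,.012,st).round(4))
print("lid diam",np.linalg.norm(onz(c,(e[0]-ax[0]/2,e[1]),.014,st)-onz(c,(e[0]+ax[0]/2,e[1]),.014,st)))
```

```text
(517.4419555664062, 184.3422088623047) (69.66377258300781, 79.50782012939453)
sq [ 0.6041 -0.1663  0.004 ]
sq [ 0.6022 -0.1655  0.008 ]
sq [ 0.6003 -0.1647  0.012 ]
diam 0.07190114436613387
(array([ 0.6000691 , -0.16446265,  0.0125604 ]), np.float64(0.00016442231154223405))
(array([ 0.60161152, -0.16528122,  0.01093271]), np.float64(0.0007785265005307308))
lid (339.9619140625, 210.6974639892578) (68.11648559570312, 69.83990478515625) [ 0.445  -0.1865  0.016 ] [ 0.4451 -0.1876  0.012 ]
lid diam 0.0603959468201578
```

The wrist view shows the lid at (340,210), the square plate's disc at (517,184) and the round plate partly in view at (415,430). All of these agree with the top and side triangulation. On to the blue bowl.

Request:
move_arm --series "0 0 0 0 -0.12 0 1; 0 0 0 0 -0.25 0 1; 0 0 0 0 -0.38 0 1; 0 0 0 0 -0.5 0 1; 0 0 0 0 -0.63 0 1; 0 0 0 0 -0.76 0 1; 0 0 0 0 -0.88 0 1; 0 0 0 0 -1 0 1"

```text
time: 5.25
tool_pos: [0.43, -0.0684, 0.2533]
tcp_rot: [3.142, -0.009, 0.0]
wrist_force: [0.7, 0.7, 1.2]
width: 1.001
```

Request:
move_arm --series "0 0 0 0 -0.12 0 1; 0 0 0 0 -0.25 0 1; 0 0 0 0 -0.38 0 1; 0 0 0 0 -0.5 0 1; 0 0 0 0 -0.63 0 1; 0 0 0 0 -0.76 0 1; 0 0 0 0 -0.88 0 1; 0 0 0 0 -1 0 1"

```text
time: 6.05
tool_pos: [0.4306, 0.0314, 0.2533]
tcp_rot: [3.142, -0.009, 0.0]
wrist_force: [-0.2, 0.0, -0.5]
width: 0.997
```

Request:
move_arm --series "0 0 0 0 -0.16 0 1; 0 0 0 0 -0.32 0 1; 0 0 0 0 -0.48 0 1; 0 0 0 0 -0.64 0 1; 0 0 0 0 -0.8 0 1; 0 0 0 0 -1 0 1; 0 0 0 0 -1 0 1; 0 0 0 0 -1 0 1"

```text
time: 6.85
tool_pos: [0.4311, 0.1308, 0.2532]
tcp_rot: [3.141, -0.007, -0.0]
wrist_force: [0.3, 0.3, 0.2]
width: 1.0
```

Run:
```python
from h import *
st=bot.read_state();c=viewer.read_camera("wrist");cv2.imwrite("pics/w2.png",c["pixels"][:,:,::-1])
print(st["tool_pos"],st["tcp_rot"])
```

```text
[0.43105161 0.13077474 0.2531936 ] [ 3.14104596e+00 -7.20953423e-03 -3.69426612e-04]
```

View pics/w2.png

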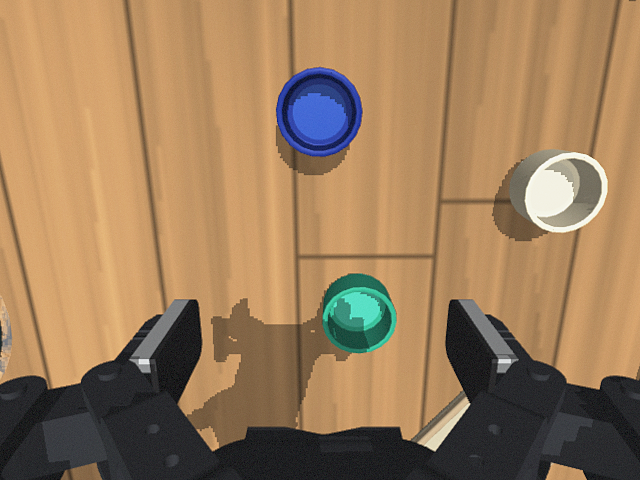

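Run:
```python
from h import *
st=bot.read_state();c=viewer.read_camera("wrist");im=c["pixels"]
e,ax,_=cv2.fitEllipse(cv2.convexHull(blob(im,(110,120,40),(128,255,255))[0]));print("blue",e,ax)
for n,p in(("blue",e),("cream",(567,191)),("green",(360,320))):
    print(n,onz(c,p,.046,st).round(4),onz(c,p,.049,st).round(4))
print("blue diam",np.linalg.norm(onz(c,(e[0]-ax[0]/2,e[1]),.046,st)-onz(c,(e[0]+ax[0]/2,e[1]),.046,st)))
```

```text
blue (318.4945068359375, 111.11751556396484) (85.39347839355469, 88.60110473632812)
blue [0.429  0.1958 0.046 ] [0.429  0.1958 0.049 ]
cream [0.6263 0.1332 0.046 ] [0.6245 0.1339 0.049 ]
green [0.4636 0.0193 0.046 ] [0.4634 0.021  0.049 ]
blue diam 0.06440954085309995
```

Request:
move_arm --series "0 0 0 -0.01 -0.2 0 1; 0 0 0 -0.02 -0.4 0 1; 0 0 0 -0.02 -0.65 0.1 1; 0 0 0 -0.02 -0.65 0.3 1; 0 0 0 -0.02 -0.65 0.5 1; 0 0 0 -0.02 -0.65 0.7 1; 0 0 0 -0.02 -0.65 0.9 1; 0 0 0 -0.02 -0.65 1 1"

```text
time: 7.75
tool_pos: [0.4286, 0.1943, 0.1514]
tcp_rot: [3.14, -0.011, -0.004]
wrist_force: [-0.0, 0.2, -0.0]
width: 1.0
```

Request:
move_arm --series "0 0 0 0 0 0.12 1; 0 0 0 0 0 0.25 1; 0 0 0 0 0 0.38 1; 0 0 0 0 0 0.5 1; 0 0 0 0 0 0.6 1; 0 0 0 0 0 0.7 1; 0 0 0 0 0 0.7 1; 0 0 0 0 0 0.7 1"

```text
time: 8.55
tool_pos: [0.4295, 0.1955, 0.0831]
tcp_rot: [3.141, -0.009, -0.001]
wrist_force: [0.2, 0.5, 0.3]
width: 0.997
```

Run:
```python
from h import *
st=bot.read_state();c=viewer.read_camera("wrist");cv2.imwrite("pics/w3.png",c["pixels"][:,:,::-1])
print(st["tool_pos"],st["tcp_rot"])
```

```text
[0.42950515 0.19547743 0.08305839] [ 3.14138753e+00 -9.27383160e-03 -7.87516343e-04]
```

View pics/w3.png

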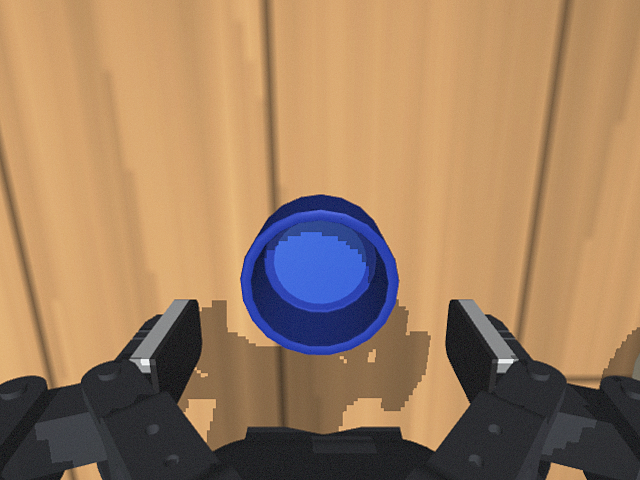

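The blue rim is centred at (320,282) between the jaws. I'll descend and close.

Request:
move_arm --series "0 0 0 0 0 0.15 1; 0 0 0 0 0 0.3 1; 0 0 0 0 0 0.42 1; 0 0 0 0 0 0.5 1; 0 0 0 0 0 0.5 1; 0 0 0 0 0 0.5 -1; 0 0 0 0 0 0.5 -1; 0 0 0 0 0 0.5 -1" --squeeze 50

```text
time: 9.4
tool_pos: [0.4303, 0.1958, 0.0343]
tcp_rot: [-3.141, 0.01, -0.002]
wrist_force: [-1.2, 0.1, 3.2]
width: 0.743
```

Request:
move_arm --series "0 0 0 0 0 0 -1; 0 0 0 0 0 0 -1; 0 0 0 0 0 -0.02 -1; 0 0 0 0 0 -0.05 -1; 0 0 0 0 0 -0.15 -1; 0 0 0 0 0 -0.3 -1; 0 0 0 0 0 -0.45 -1; 0 0 0 0 0 -0.5 -1"

```text
time: 10.2
tool_pos: [0.4308, 0.1959, 0.0853]
tcp_rot: [-3.14, 0.01, -0.005]
wrist_force: [0.4, 0.2, -3.4]
width: 0.738
```

Run:
```python
from h import *
st=bot.read_state();c=viewer.read_camera("wrist");cv2.imwrite("pics/w4.png",c["pixels"][:,:,::-1])
print(st)
```

```text
{'time': 10.2, 'q': array([ 3.74134834e-01,  5.49723492e-02,  2.18439717e+00, -2.63883028e-05,
        8.98969733e-01,  3.80217696e-01]), 'joint_vel': array([-5.78460956e-05, -5.88776154e-02, -1.69898042e-02, -5.16764352e-06,
        8.93348321e-02,  6.88359582e-04]), 'joint_torque': array([ 4.41255060e-02, -3.37865245e+01, -3.01632750e+01,  9.60879333e-04,
        2.06081858e-01,  3.90271325e-06]), 'tool_pos': array([0.43083265, 0.19590009, 0.08526102]), 'tcp_rot': array([-3.14039561,  0.00952559, -0.00476139]), 'wrist_force': array([ 0.38217677,  0.18931132, -3.37871418]), 'torque': array([ 0.0353847 ,  0.01563008, -0.05385657]), 'width': 0.7379394384538036}
```

View pics/w4.png

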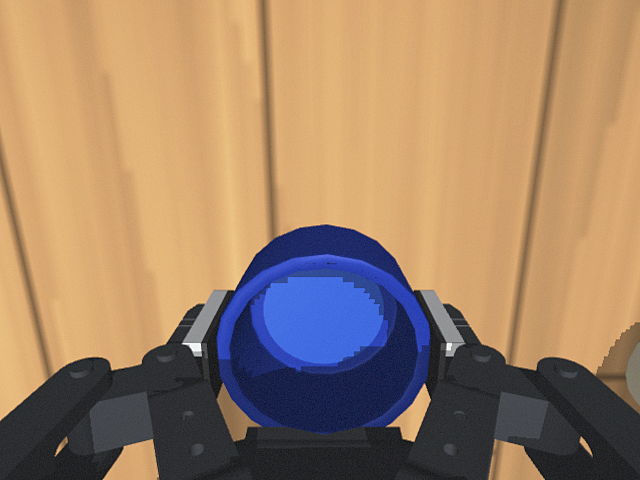

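Request:
move_arm --series "0 0 0 0 0 -0.3 -1; 0 0 0 0.05 0.15 -0.6 -1; 0 0 0 0.1 0.3 -0.8 -1; 0 0 0 0.2 0.45 -0.8 -1; 0 0 0 0.3 0.6 -0.8 -1; 0 0 0 0.4 0.75 -0.8 -1; 0 0 0 0.5 0.9 -0.8 -1; 0 0 0 0.55 1 -0.8 -1"

```text
time: 11.05
tool_pos: [0.4842, 0.0941, 0.1627]
tcp_rot: [3.141, -0.011, -0.001]
wrist_force: [0.3, 0.4, -1.8]
width: 0.741
```

Request:
move_arm --series "0 0 0 0.1 0.15 0 -1; 0 0 0 0.15 0.3 0 -1; 0 0 0 0.2 0.42 0 -1; 0 0 0 0.3 0.54 0 -1; 0 0 0 0.4 0.66 0 -1; 0 0 0 0.5 0.78 0 -1; 0 0 0 0.6 0.9 0 -1; 0 0 0 0.7 1 0 -1"

```text
time: 11.85
tool_pos: [0.5544, -0.0064, 0.1632]
tcp_rot: [3.142, -0.01, 0.0]
wrist_force: [-0.3, 0.3, -2.1]
width: 0.744
```

Request:
move_arm --series "0 0 0 0.1 0.15 0 -1; 0 0 0 0.15 0.3 0 -1; 0 0 0 0.2 0.42 0 -1; 0 0 0 0.3 0.54 0 -1; 0 0 0 0.4 0.66 0 -1; 0 0 0 0.45 0.78 0 -1; 0 0 0 0.45 0.9 0 -1; 0 0 0 0.45 1 0 -1"

```text
time: 12.65
tool_pos: [0.5976, -0.1066, 0.1631]
tcp_rot: [-3.142, 0.01, 0.001]
wrist_force: [-0.2, -0.4, -1.8]
width: 0.737
```

Request:
move_arm --series "0 0 0 0 0.15 0 -1; 0 0 0 0 0.3 0 -1; 0 0 0 0 0.45 0 -1; 0 0 0 0 0.6 0 -1; 0 0 0 0 0.61 0 -1; 0 0 0 0 0.61 0 -1; 0 0 0 0 0.61 0 -1; 0 0 0 0 0.61 0 -1"

```text
time: 13.45
tool_pos: [0.5974, -0.166, 0.1632]
tcp_rot: [-3.141, 0.009, 0.0]
wrist_force: [-0.3, -0.1, -3.1]
width: 0.742
```

Run:
```python
from h import *
st=bot.read_state();c=viewer.read_camera("wrist");cv2.imwrite("pics/w5.png",c["pixels"][:,:,::-1])
print(st["tool_pos"],st["tcp_rot"],st["wrist_force"],st["width"])
```

```text
[ 0.59735699 -0.1659917   0.16323916] [-3.14128383e+00  8.66822614e-03  2.73470791e-04] [-0.34891181 -0.09957736 -3.08937577] 0.741582773131378
```

View pics/w5.png

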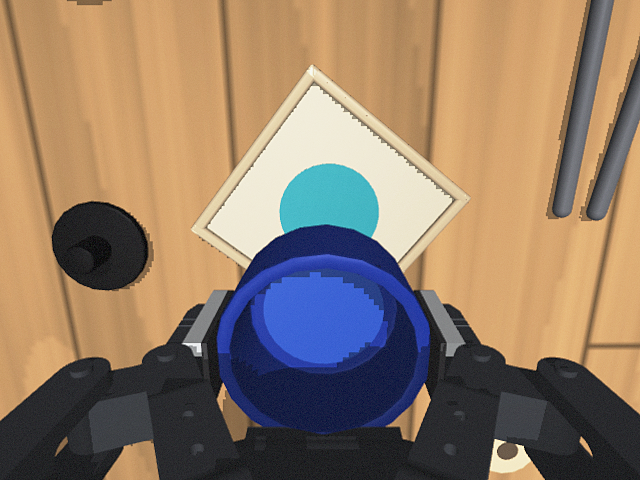

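Run:
```python
from h import *
st=bot.read_state();c=viewer.read_camera("wrist")
cv=c["pixels"]
cs=blob(cv,(85,100,60),(100,255,255),(250,140,400,240));x,y,w,h=cv2.boundingRect(cs[0]);print(x,y,w,h)
e=(x+w/2,y+w/2*.95)
for z in(.008,.012):print(onz(c,e,z,st).round(4))
```

```text
280 164 99 74
[ 0.6028 -0.1647  0.008 ]
[ 0.6027 -0.1637  0.012 ]
```

Request:
move_arm --series "0 0 0 0.045 -0.01 0.05 -1; 0 0 0 0.045 -0.01 0.2 -1; 0 0 0 0.045 -0.01 0.35 -1; 0 0 0 0.045 -0.01 0.5 -1; 0 0 0 0.045 -0.01 0.65 -1; 0 0 0 0.045 -0.01 0.8 -1; 0 0 0 0.045 -0.01 0.93 -1; 0 0 0 0.045 -0.01 1 -1"

```text
time: 14.35
tool_pos: [0.6008, -0.1653, 0.0611]
tcp_rot: [-3.141, 0.01, 0.004]
wrist_force: [-0.4, 0.3, -2.2]
width: 0.737
```

Request:
move_arm --series "0 0 0 0 0 0.06 -1; 0 0 0 0 0 0.11 -1; 0 0 0 0 0 0.14 -1; 0 0 0 0 0 0.16 -1; 0 0 0 0 0 0.17 -1; 0 0 0 0 0 0.18 -1; 0 0 0 0 0 0.18 -1; 0 0 0 0 0 0.18 -1"

```text
time: 15.15
tool_pos: [0.602, -0.1657, 0.0455]
tcp_rot: [3.141, -0.01, 0.001]
wrist_force: [-0.9, -0.3, -2.9]
width: 0.746
```

Not in contact yet. I'll creep down to it.

Request:
move_arm --series "0 0 0 0 0 0.01 -1; 0 0 0 0 0 0.02 -1; 0 0 0 0 0 0.025 -1; 0 0 0 0 0 0.03 -1; 0 0 0 0 0 0.03 -1; 0 0 0 0 0 0.03 -1; 0 0 0 0 0 0.03 -1; 0 0 0 0 0 0.03 -1"

```text
time: 15.95
tool_pos: [0.6019, -0.1656, 0.0423]
tcp_rot: [-3.142, 0.01, 0.0]
wrist_force: [-0.9, -0.3, -0.9]
width: 0.738
```

Request:
move_arm --series "0 0 0 0 0 0.005 -1; 0 0 0 0 0 0.01 -1; 0 0 0 0 0 0.01 0.6; 0 0 0 0 0 0.01 1; 0 0 0 0 0 0.01 1; 0 0 0 0 0 0 1; 0 0 0 0 0 -0.1 1; 0 0 0 0 0 -0.3 1"

```text
time: 16.75
tool_pos: [0.6004, -0.1651, 0.0711]
tcp_rot: [-3.14, 0.01, 0.006]
wrist_force: [-0.5, 0.3, 0.9]
width: 0.996
```

Request:
move_arm --series "0 0 0 0 0 -0.2 1; 0 0 0 0 0 -0.5 1; 0 0 0 0 0 -0.8 1; 0 0 0 0 -0.1 -1 1; 0 0 0 0 -0.3 -1 1; 0 0 0 0 -0.5 -1 1; 0 0 0 0 -0.7 -1 1; 0 0 0 0 -0.8 -1 1"

```text
time: 17.55
tool_pos: [0.6025, -0.0843, 0.1732]
tcp_rot: [-3.141, 0.008, -0.002]
wrist_force: [-0.1, -0.6, 0.6]
width: 0.999
```

Run:
```python
from h import *
st=bot.read_state();c=viewer.read_camera("wrist");cv2.imwrite("pics/w6.png",c["pixels"][:,:,::-1])
print(st["tool_pos"],st["tcp_rot"],st["wrist_force"],st["width"])
```

```text
[ 0.60251693 -0.08429071  0.1731807 ] [-3.14141582e+00  8.02106666e-03 -1.50751499e-03] [-0.08893062 -0.58333639  0.57734818] 0.998869292331911
```

View pics/w6.png

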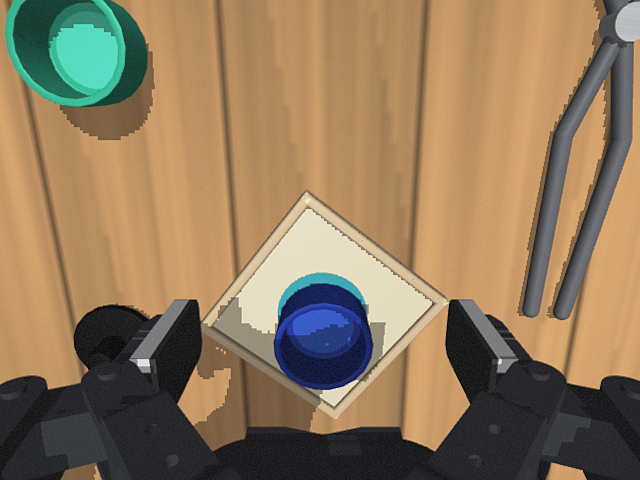

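Blue stands on the disc, with its rim centred around (323,345). Next is cream.

Request:
move_arm --series "0 0 0 0 -0.15 0 1; 0 0 0 0.1 -0.3 0 1; 0 0 0 0.23 -0.45 0 1; 0 0 0 0.23 -0.6 0 1; 0 0 0 0.23 -0.75 0 1; 0 0 0 0.23 -0.9 0 1; 0 0 0 0.23 -1 0 1; 0 0 0 0.23 -1 0 1"

```text
time: 18.4
tool_pos: [0.6257, 0.0159, 0.1722]
tcp_rot: [-3.141, 0.007, 0.0]
wrist_force: [0.6, -0.5, 0.6]
width: 1.003
```

Request:
move_arm --series "0 0 0 0 -0.15 0 1; 0 0 0 0 -0.3 0 1; 0 0 0 0 -0.45 0 1; 0 0 0 0 -0.6 0 1; 0 0 0 0 -0.75 0 1; 0 0 0 0 -0.9 0 1; 0 0 0 0 -1 0 1; 0 0 0 0 -1 0 1"

```text
time: 19.2
tool_pos: [0.6265, 0.1159, 0.1722]
tcp_rot: [-3.141, 0.007, -0.0]
wrist_force: [-0.5, -0.3, 0.8]
width: 0.998
```

Run:
```python
from h import *
st=bot.read_state();c=viewer.read_camera("wrist");cv2.imwrite("pics/w7.png",c["pixels"][:,:,::-1])
print(st["tool_pos"],st["tcp_rot"],st["wrist_force"],st["width"])
im=c["pixels"];cs=blob(im,(15,0,110),(45,95,255),(200,50,450,350),500)
for k in cs[:2]:
    e=cv2.fitEllipse(cv2.convexHull(k));print(e,cv2.boundingRect(k),onz(c,e[0],.046,st).round(4),onz(c,e[0],.035,st).round(4))
```

```text
[0.62654956 0.11590612 0.17223515] [-3.14136473e+00  6.61495329e-03 -6.46652018e-06] [-0.45950329 -0.3407017   0.83083921] 0.9979329021283512
((320.2449645996094, 195.80142211914062), (107.59410095214844, 109.19080352783203), 7.839265823364258) (267, 141, 108, 110) [0.626 0.134 0.046] [0.6259 0.1316 0.035 ]
```

View pics/w7.png

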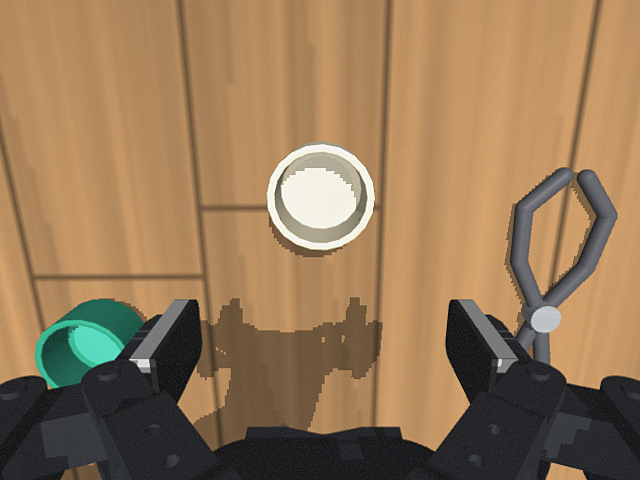

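Request:
move_arm --series "0 0 0 0 -0.12 0 1; 0 0 0 0 -0.18 0.08 1; 0 0 0 0 -0.18 0.25 1; 0 0 0 0 -0.18 0.4 1; 0 0 0 0 -0.18 0.55 1; 0 0 0 0 -0.18 0.7 1; 0 0 0 0 -0.18 0.8 1; 0 0 0 0 -0.18 0.85 1"

```text
time: 20.05
tool_pos: [0.6257, 0.1319, 0.0851]
tcp_rot: [3.141, -0.01, -0.004]
wrist_force: [0.3, 0.0, 0.3]
width: 0.999
```

Request:
move_arm --series "0 0 0 0 0 0.15 1; 0 0 0 0 0 0.3 1; 0 0 0 0 0 0.42 1; 0 0 0 0 0 0.5 1; 0 0 0 0 0 0.53 1; 0 0 0 0 0 0.53 1; 0 0 0 0 0 0.53 -1; 0 0 0 0 0 0.53 -1"

```text
time: 20.85
tool_pos: [0.6275, 0.1325, 0.0357]
tcp_rot: [-3.141, 0.009, -0.002]
wrist_force: [1.3, 0.7, -1.8]
width: 0.741
```

Request:
move_arm --series "0 0 0 0 0 0 -1; 0 0 0 0 0 0 -1; 0 0 0 0 0 0 -1; 0 0 0 0 0 -0.03 -1; 0 0 0 0 0 -0.15 -1; 0 0 0 0 0 -0.3 -1; 0 0 0 0 0 -0.45 -1; 0 0 0 0 0 -0.6 -1"

```text
time: 21.65
tool_pos: [0.6271, 0.1323, 0.0961]
tcp_rot: [-3.141, 0.01, -0.002]
wrist_force: [0.8, -0.2, -2.9]
width: 0.741
```

Run:
```python
from h import *
st=bot.read_state();c=viewer.read_camera("wrist");cv2.imwrite("pics/w8.png",c["pixels"][:,:,::-1])
print(st["tool_pos"],st["tcp_rot"],st["wrist_force"],st["width"])
```

```text
[0.62710016 0.13228254 0.0961273 ] [-3.14140396e+00  9.54615299e-03 -1.67778981e-03] [ 0.83731873 -0.24858305 -2.87080179] 0.7407048617557668
```

View pics/w8.png

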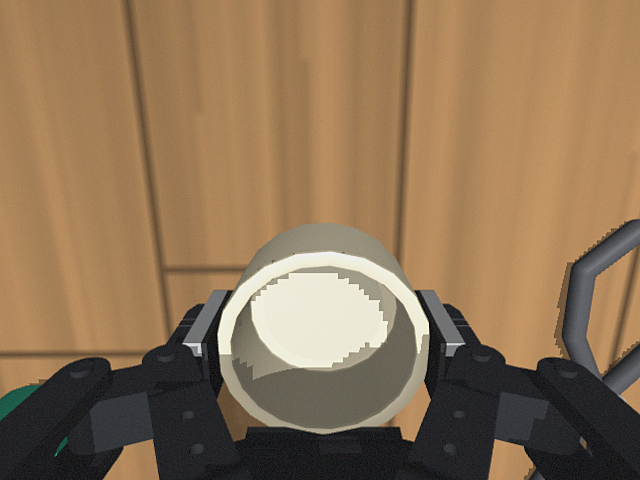

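Request:
move_arm --series "0 0 0 0 0 -0.3 -1; 0 0 0 0 0.15 -0.6 -1; 0 0 0 0 0.3 -0.9 -1; 0 0 0 0 0.45 -0.9 -1; 0 0 0 0 0.6 -0.9 -1; 0 0 0 -0.1 0.75 -0.9 -1; 0 0 0 -0.2 0.9 -0.9 -1; 0 0 0 -0.25 1 -0.9 -1"

```text
time: 22.5
tool_pos: [0.5984, 0.0309, 0.1822]
tcp_rot: [3.141, -0.011, -0.007]
wrist_force: [0.8, -0.6, -2.5]
width: 0.736
```

Request:
move_arm --series "0 0 0 0 0.15 0 -1; 0 0 0 0 0.3 0 -1; 0 0 0 0 0.42 0 -1; 0 0 0 0 0.54 0 -1; 0 0 0 0 0.66 0 -1; 0 0 0 0 0.78 0 -1; 0 0 0 0 0.9 0 -1; 0 0 0 0 1 0 -1"

```text
time: 23.3
tool_pos: [0.6006, -0.0687, 0.1843]
tcp_rot: [3.142, -0.01, 0.0]
wrist_force: [-0.2, -0.6, -2.1]
width: 0.739
```

Request:
move_arm --series "0 0 0 0 0.15 0 -1; 0 0 0 0 0.3 0 -1; 0 0 0 0 0.45 0 -1; 0 0 0 0 0.6 0 -1; 0 0 0 0 0.75 0 -1; 0 0 0 0 0.9 0 -1; 0 0 0 0 1 0 -1; 0 0 0 0 1 0 -1"

```text
time: 24.1
tool_pos: [0.5999, -0.1692, 0.1843]
tcp_rot: [3.141, -0.012, 0.0]
wrist_force: [0.6, -0.6, -2.3]
width: 0.74
```

Request:
move_arm --series "0 0 0 0 0.15 0 -1; 0 0 0 0 0.3 0 -1; 0 0 0 0 0.3 0 -1; 0 0 0 0 0.3 0 -1; 0 0 0 0 0.3 0 -1; 0 0 0 0 0.3 0 -1; 0 0 0 0 0.3 0 -1; 0 0 0 0 0.3 0 -1"

```text
time: 24.9
tool_pos: [0.5998, -0.1973, 0.1843]
tcp_rot: [-3.142, 0.009, -0.0]
wrist_force: [0.0, -0.0, -1.4]
width: 0.74
```

Run:
```python
from h import *
st=bot.read_state();c=viewer.read_camera("wrist");cv2.imwrite("pics/w9.png",c["pixels"][:,:,::-1])
print(st["tool_pos"],st["tcp_rot"],st["wrist_force"],st["width"])
im=c["pixels"];cs=blob(im,(110,120,40),(128,255,255),None,300)
for k in cs[:2]:
    e=cv2.fitEllipse(cv2.convexHull(k));print(e,cv2.boundingRect(k),onz(c,e[0],.054,st).round(4))
```

```text
[ 0.5997541  -0.19725396  0.1843171 ] [-3.14153239e+00  8.78121014e-03 -1.04190293e-04] [ 0.00914389 -0.03350346 -1.37790813] 0.7400061312877715
((326.49859619140625, 171.3777618408203), (106.29728698730469, 107.10974884033203), 67.98252868652344) (273, 118, 108, 106) [ 0.6031 -0.1651  0.054 ]
```

View pics/w9.png

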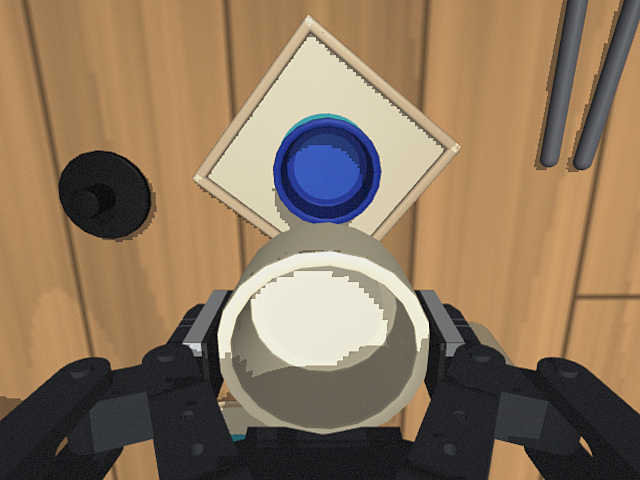

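Run:
```python
from h import *
st=bot.read_state();c=viewer.read_camera("wrist")
im=c["pixels"];m=cv2.inRange(cv2.cvtColor(im,cv2.COLOR_RGB2HSV),(20,0,215),(40,60,255))
k=np.zeros_like(m);k[245:345,215:435]=255
ys,xs=np.nonzero(m&k)
# bottom, left,right, top limits of rim by hand from picture
for e in((324,338),(324,342)):
    print(onz(c,e,st["tool_pos"][2]+.0105,st)-st["tool_pos"])
for p,q in (((217,338),(430,338)),((324,251),(324,433))):
    a=onz(c,p,.195,st);b=onz(c,q,.195,st);print(np.linalg.norm(a-b),(a+b)/2-st["tool_pos"])
```

```text
[0.00143663 0.00483843 0.0105    ]
[0.00142852 0.00348341 0.0105    ]
0.06331638061112704 [0.0012866  0.00495331 0.0106859 ]
0.06205808217978726 [0.0014157  0.00138767 0.0106859 ]
```

Request:
move_arm --series "0 0 0 0.02 -0.15 0 -1; 0 0 0 0.02 -0.31 0 -1; 0 0 0 0.02 -0.31 0.1 -1; 0 0 0 0.02 -0.31 0.25 -1; 0 0 0 0.02 -0.31 0.4 -1; 0 0 0 0.02 -0.31 0.55 -1; 0 0 0 0.02 -0.31 0.7 -1; 0 0 0 0.02 -0.31 0.8 -1"

```text
time: 25.8
tool_pos: [0.6007, -0.1666, 0.1016]
tcp_rot: [-3.141, 0.01, 0.005]
wrist_force: [-0.5, 0.3, -2.1]
width: 0.741
```

Request:
move_arm --series "0 0 0 0 0 0.03 -1; 0 0 0 0 0 0.06 -1; 0 0 0 0 0 0.09 -1; 0 0 0 0 0 0.11 -1; 0 0 0 0 0 0.13 -1; 0 0 0 0 0 0.13 -1; 0 0 0 0 0 0.13 -1; 0 0 0 0 0 0.13 -1"

```text
time: 26.6
tool_pos: [0.6021, -0.1666, 0.0916]
tcp_rot: [3.141, -0.009, 0.001]
wrist_force: [0.3, -0.1, -2.3]
width: 0.739
```

Request:
move_arm --series "0 0 0 0 0 0.02 -1; 0 0 0 0 0 0.04 -1; 0 0 0 0 0 0.06 -1; 0 0 0 0 0 0.06 -1; 0 0 0 0 0 0.06 -1; 0 0 0 0 0 0.06 -1; 0 0 0 0 0 0.06 -1; 0 0 0 0 0 0.06 -1"

```text
time: 27.4
tool_pos: [0.602, -0.1666, 0.0854]
tcp_rot: [3.142, -0.01, 0.0]
wrist_force: [-0.1, -0.2, -1.5]
width: 0.741
```

Request:
move_arm --series "0 0 0 0 0 0.02 -1; 0 0 0 0 0 0.04 -1; 0 0 0 0 0 0.05 -1; 0 0 0 0 0 0.06 -1; 0 0 0 0 0 0.06 -1; 0 0 0 0 0 0.06 -1; 0 0 0 0 0 0.06 -1; 0 0 0 0 0 0.06 -1"

```text
time: 28.2
tool_pos: [0.602, -0.1666, 0.0794]
tcp_rot: [3.142, -0.01, 0.0]
wrist_force: [0.4, 0.1, -2.1]
width: 0.739
```

Request:
move_arm --series "0 0 0 0 0 0.01 -1; 0 0 0 0 0 0.02 -1; 0 0 0 0 0 0.022 -1; 0 0 0 0 0 0.022 -1; 0 0 0 0 0 0.022 -1; 0 0 0 0 0 0.022 -1; 0 0 0 0 0 0.022 -1; 0 0 0 0 0 0.022 -1"

```text
time: 29.0
tool_pos: [0.6021, -0.1667, 0.0777]
tcp_rot: [3.141, -0.01, 0.001]
wrist_force: [-2.0, 0.6, 5.4]
width: 0.741
```

Contact at 0.0777, as predicted. Releasing and backing off.

Request:
move_arm --series "0 0 0 0 0 0 -1; 0 0 0 0 0 0 0.5; 0 0 0 0 0 0 1; 0 0 0 0 0 0 1; 0 0 0 0 0 -0.02 1; 0 0 0 0 0 -0.1 1; 0 0 0 0 0 -0.3 1; 0 0 0 0 0 -0.5 1"

```text
time: 29.8
tool_pos: [0.6016, -0.1665, 0.1275]
tcp_rot: [-3.141, 0.01, 0.001]
wrist_force: [-0.6, -0.4, 0.1]
width: 0.999
```

Request:
move_arm --series "0 0 0 0 0 -0.2 1; 0 0 0 0 0 -0.4 1; 0 0 0 -0.1 0 -0.6 1; 0 0 0 -0.3 0.05 -0.6 1; 0 0 0 -0.5 0.1 -0.6 1; 0 0 0 -0.7 0.2 -0.6 1; 0 0 0 -0.9 0.3 -0.6 1; 0 0 0 -1 0.3 -0.6 1"

```text
time: 30.6
tool_pos: [0.5005, -0.1967, 0.1877]
tcp_rot: [3.141, -0.012, 0.0]
wrist_force: [0.2, 0.4, 0.8]
width: 0.999
```

Run:
```python
from h import *
st=bot.read_state();c=viewer.read_camera("wrist");s=viewer.read_camera("side")["pixels"]
v=np.hstack([cv2.resize(c["pixels"],(400,300)),cv2.resize(s[130:230,260:393],(400,300),interpolation=cv2.INTER_CUBIC)])
cv2.imwrite("pics/w10.png",v[:,:,::-1])
print(st["tool_pos"],st["tcp_rot"],st["wrist_force"],st["width"])
```

```text
[ 0.5005335  -0.19672343  0.18767589] [ 3.14103005e+00 -1.16239644e-02  4.82616428e-04] [0.23018756 0.35987382 0.77247099] 0.9991835289915776
```

View pics/w10.png

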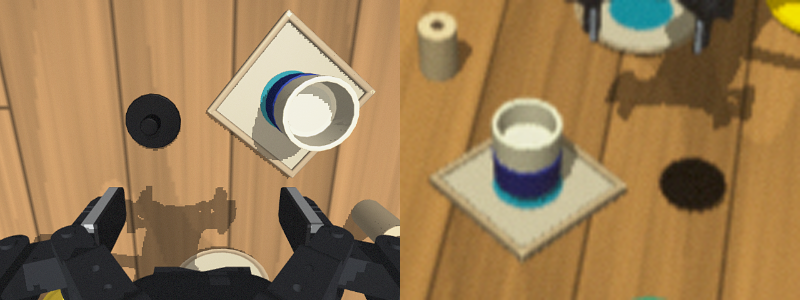

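The side view shows cream nested squarely on blue. Now the lid.

Request:
move_arm --series "0 0 0 -0.2 -0.04 0 1; 0 0 0 -0.4 -0.08 0 1; 0 0 0 -0.56 -0.1 0.1 1; 0 0 0 -0.56 -0.1 0.25 1; 0 0 0 -0.56 -0.1 0.4 1; 0 0 0 -0.56 -0.1 0.55 1; 0 0 0 -0.56 -0.1 0.7 1; 0 0 0 -0.56 -0.1 0.8 1"

```text
time: 31.5
tool_pos: [0.4464, -0.1851, 0.1063]
tcp_rot: [-3.141, 0.009, 0.0]
wrist_force: [-0.2, -0.2, -0.4]
width: 1.003
```

Request:
move_arm --series "0 0 0 0 0 0.05 1; 0 0 0 0 0 0.1 1; 0 0 0 0 0 0.15 1; 0 0 0 0 0 0.2 1; 0 0 0 0 0 0.2 1; 0 0 0 0 0 0.2 1; 0 0 0 0 0 0.2 1; 0 0 0 0 0 0.2 1"

```text
time: 32.3
tool_pos: [0.446, -0.1858, 0.0874]
tcp_rot: [3.141, -0.01, 0.001]
wrist_force: [-1.1, -0.2, -0.1]
width: 0.999
```

Run:
```python
from h import *
st=bot.read_state();c=viewer.read_camera("wrist")
print(st["tool_pos"],st["tcp_rot"],st["wrist_force"],st["width"])
v=c["pixels"][:,:,::-1].astype(float);v=np.clip(v*2.5,0,255).astype(np.uint8);cv2.imwrite("pics/w11.png",v)
```

```text
[ 0.44601373 -0.18580927  0.08743732] [ 3.14129768e+00 -9.72150759e-03  1.00927636e-03] [-1.07067954 -0.24339562 -0.06702824] 0.9985813034312858
```

View pics/w11.png

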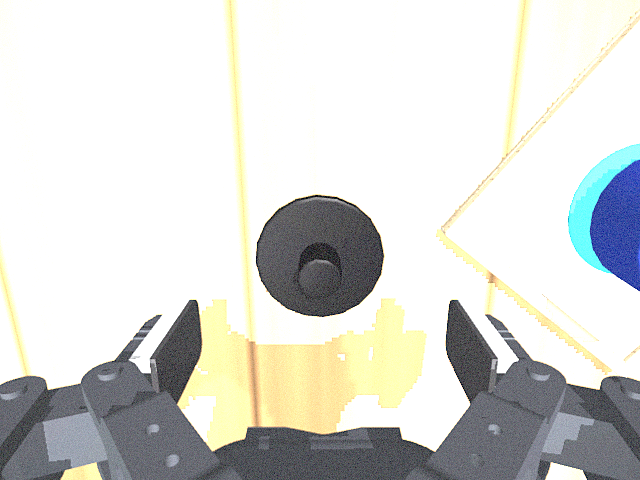

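Run:
```python
from h import *
st=bot.read_state();c=viewer.read_camera("wrist")
print(onz(c,(320.5,279),.04,st),onz(c,(320,256),.014,st),st["tool_pos"])
```

```text
[ 0.44598671 -0.18735979  0.04      ] [ 0.4455928  -0.18647722  0.014     ] [ 0.44599739 -0.18579401  0.08741746]
```

Request:
move_arm --series "0 0 0 -0.01 0.01 0.15 1; 0 0 0 -0.01 0.01 0.3 1; 0 0 0 -0.01 0.01 0.4 1; 0 0 0 -0.01 0.01 0.45 1; 0 0 0 -0.01 0.01 0.45 0.4; 0 0 0 -0.01 0.01 0.45 -0.2; 0 0 0 -0.01 0.01 0.45 -1; 0 0 0 -0.01 0.01 0.45 -1"

```text
time: 33.2
tool_pos: [0.4453, -0.1869, 0.0427]
tcp_rot: [3.141, -0.009, 0.002]
wrist_force: [-0.7, 0.3, -1.0]
width: 0.332
```

Request:
move_arm --series "0 0 0 0 0 0 -1; 0 0 0 0 0 0 -1; 0 0 0 0 0 0 -1; 0 0 0 0 0 0 -1; 0 0 0 0 0 0 -1; 0 0 0 0 0 0 -1; 0 0 0 0 0 0 -1; 0 0 0 0 0 0 -1"

```text
time: 34.0
tool_pos: [0.4454, -0.1869, 0.0428]
tcp_rot: [3.141, -0.009, 0.002]
wrist_force: [0.3, 0.4, 5.3]
width: 0.208
```

Request:
move_arm --series "0 0 0 0 0 -0.05 -1; 0 0 0 0 0 -0.15 -1; 0 0 0 0 0 -0.3 -1; 0 0 0 0 0 -0.45 -1; 0 0 0 0 0 -0.6 -1; 0 0 0 0 0 -0.75 -1; 0 0 0 0 0 -0.9 -1; 0 0 0 0 0 -1 -1"

```text
time: 34.8
tool_pos: [0.445, -0.1867, 0.1434]
tcp_rot: [3.141, -0.01, 0.002]
wrist_force: [0.2, -0.3, -1.7]
width: 0.215
```

Request:
move_arm --series "0 0 0 0 0 -0.2 -1; 0 0 0 0 0.05 -0.4 -1; 0 0 0 0.1 0.1 -0.6 -1; 0 0 0 0.25 0.2 -0.7 -1; 0 0 0 0.4 0.2 -0.7 -1; 0 0 0 0.55 0.2 -0.7 -1; 0 0 0 0.7 0.2 -0.7 -1; 0 0 0 0.8 0.2 -0.7 -1"

```text
time: 35.6
tool_pos: [0.5254, -0.2064, 0.2107]
tcp_rot: [-3.14, 0.009, 0.003]
wrist_force: [-0.2, 0.3, -1.0]
width: 0.213
```

Request:
move_arm --series "0 0 0 0.15 0 0 -1; 0 0 0 0.3 0 0 -1; 0 0 0 0.45 0 0 -1; 0 0 0 0.6 0 0 -1; 0 0 0 0.7 0 0 -1; 0 0 0 0.76 0 0 -1; 0 0 0 0.76 0 0 -1; 0 0 0 0.76 0 0 -1"

```text
time: 36.4
tool_pos: [0.6003, -0.2075, 0.2118]
tcp_rot: [-3.141, 0.009, 0.001]
wrist_force: [0.0, -0.9, -0.6]
width: 0.206
```

Run:
```python
from h import *
st=bot.read_state();c=viewer.read_camera("wrist")
print(st["tool_pos"],st["tcp_rot"],st["wrist_force"],st["width"])
v=c["pixels"][:,:,::-1];cv2.imwrite("pics/w12.png",v)
```

```text
[ 0.60031616 -0.20752587  0.21184758] [-3.14139269e+00  9.42967957e-03  1.36211102e-03] [ 0.04704768 -0.9226444  -0.61433538] 0.20622698642946174
```

View pics/w12.png

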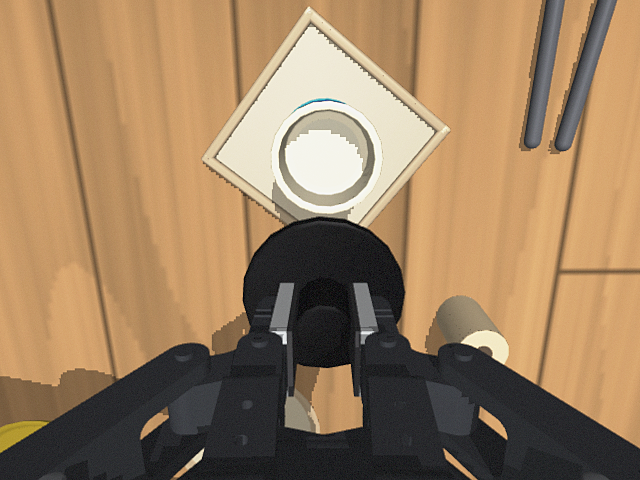

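Run:
```python
from h import *
st=bot.read_state();c=viewer.read_camera("wrist")
print(onz(c,(326.5,157.5),.088,st))
z=st["tool_pos"][2]-.0268
a,b=onz(c,(243,290),z,st),onz(c,(405,290),z,st);print(np.linalg.norm(a-b),(a+b)/2-st["tool_pos"])
print(onz(c,(324,217.5),z,st)-st["tool_pos"]-np.array([0,.032,0]),onz(c,(324,367),z,st)-st["tool_pos"]+np.array([0,.032,0]))
```

```text
[ 0.60339102 -0.16627261  0.088     ]
0.062288006528444025 [ 0.00145723  0.00291418 -0.0268    ]
[ 0.00165057 -0.00019197 -0.0268    ] [ 0.00124097  0.00056291 -0.0268    ]
```

Request:
move_arm --series "0 0 0 0.017 -0.15 0 -1; 0 0 0 0.017 -0.3 0 -1; 0 0 0 0.017 -0.415 0 -1; 0 0 0 0.017 -0.415 0.15 -1; 0 0 0 0.017 -0.415 0.3 -1; 0 0 0 0.017 -0.415 0.45 -1; 0 0 0 0.017 -0.415 0.6 -1; 0 0 0 0.017 -0.415 0.7 -1"

```text
time: 37.3
tool_pos: [0.6013, -0.1661, 0.1391]
tcp_rot: [-3.141, 0.01, 0.005]
wrist_force: [-0.8, 0.6, -1.8]
width: 0.21
```

Request:
move_arm --series "0 0 0 0 0 0.03 -1; 0 0 0 0 0 0.06 -1; 0 0 0 0 0 0.08 -1; 0 0 0 0 0 0.1 -1; 0 0 0 0 0 0.12 -1; 0 0 0 0 0 0.13 -1; 0 0 0 0 0 0.13 -1; 0 0 0 0 0 0.13 -1"

```text
time: 38.1
tool_pos: [0.6027, -0.1661, 0.1292]
tcp_rot: [3.142, -0.009, 0.0]
wrist_force: [-0.5, -0.7, -0.9]
width: 0.211
```

Request:
move_arm --series "0 0 0 0 0 0.01 -1; 0 0 0 0 0 0.02 -1; 0 0 0 0 0 0.03 -1; 0 0 0 0 0 0.04 -1; 0 0 0 0 0 0.045 -1; 0 0 0 0 0 0.045 -1; 0 0 0 0 0 0.045 -1; 0 0 0 0 0 0.045 -1"

```text
time: 38.9
tool_pos: [0.6027, -0.1661, 0.1246]
tcp_rot: [3.142, -0.01, 0.0]
wrist_force: [0.3, -0.0, -1.3]
width: 0.208
```

Request:
move_arm --series "0 0 0 0 0 0.01 -1; 0 0 0 0 0 0.02 -1; 0 0 0 0 0 0.025 -1; 0 0 0 0 0 0.028 -1; 0 0 0 0 0 0.028 -1; 0 0 0 0 0 0.028 -1; 0 0 0 0 0 0.028 -1; 0 0 0 0 0 0.028 -1"

```text
time: 39.7
tool_pos: [0.6027, -0.1662, 0.1221]
tcp_rot: [3.142, -0.01, 0.0]
wrist_force: [-1.2, 0.3, 2.5]
width: 0.212
```

Request:
move_arm --series "0 0 0 0 0 0 0; 0 0 0 0 0 0 0.3; 0 0 0 0 0 0 0.3; 0 0 0 0 0 -0.03 0.3; 0 0 0 0 0 -0.15 0.3; 0 0 0 0 0 -0.35 0.5; 0 0 0 0 0 -0.55 1; 0 0 0 0 0 -0.7 1"

```text
time: 40.5
tool_pos: [0.6034, -0.1664, 0.1944]
tcp_rot: [3.141, -0.01, 0.004]
wrist_force: [0.2, -0.5, 0.3]
width: 1.001
```

Request:
move_arm --series "0 0 0 0 -0.1 -0.1 1; 0 0 0 0 -0.25 -0.1 1; 0 0 0 0 -0.4 -0.1 1; 0 0 0 0 -0.55 -0.1 1; 0 0 0 -0.03 -0.7 -0.1 1; 0 0 0 -0.06 -0.8 -0.1 1; 0 0 0 -0.09 -0.9 -0.1 1; 0 0 0 -0.12 -1 -0.1 1"

```text
time: 41.3
tool_pos: [0.5908, -0.0651, 0.2016]
tcp_rot: [3.142, -0.009, -0.001]
wrist_force: [-1.1, 0.2, -0.0]
width: 1.0
```

Run:
```python
from h import *
st=bot.read_state();c=viewer.read_camera("wrist");s=viewer.read_camera("side")["pixels"]
v=np.hstack([cv2.resize(c["pixels"],(400,300)),cv2.resize(s[130:230,260:393],(400,300),interpolation=cv2.INTER_CUBIC)])
cv2.imwrite("pics/w13.png",v[:,:,::-1])
print(st["tool_pos"],st["tcp_rot"],st["wrist_force"],st["width"])
```

```text
[ 0.59078599 -0.06514156  0.2015519 ] [ 3.14153594e+00 -9.25112202e-03 -6.33087817e-04] [-1.06496946  0.21151637 -0.00398468] 1.0004668312493592
```

View pics/w13.png

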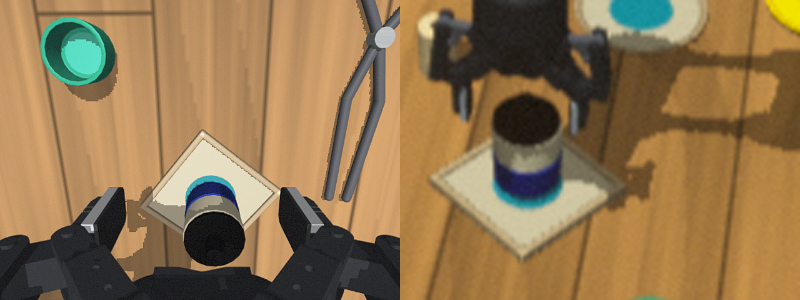

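The lid is seated on the stack. On to rust.

Request:
move_arm --series "0 0 0 0 -0.12 0 1; 0 0 0 -0.05 -0.25 0 1; 0 0 0 -0.1 -0.38 0 1; 0 0 0 -0.15 -0.5 0 1; 0 0 0 -0.15 -0.63 0 1; 0 0 0 -0.15 -0.76 0 1; 0 0 0 -0.15 -0.88 0 1; 0 0 0 -0.15 -1 0 1"

```text
time: 42.2
tool_pos: [0.577, 0.0352, 0.2018]
tcp_rot: [3.142, -0.009, 0.0]
wrist_force: [0.4, -0.5, -0.0]
width: 0.995
```

Request:
move_arm --series "0 0 0 0 -0.12 0 1; 0 0 0 -0.05 -0.25 0 1; 0 0 0 -0.1 -0.38 0 1; 0 0 0 -0.15 -0.5 0 1; 0 0 0 -0.15 -0.63 0 1; 0 0 0 -0.15 -0.76 0 1; 0 0 0 -0.15 -0.88 0 1; 0 0 0 -0.15 -1 0 1"

```text
time: 43.0
tool_pos: [0.5626, 0.1352, 0.2018]
tcp_rot: [-3.142, 0.009, -0.0]
wrist_force: [0.6, 0.5, 0.5]
width: 1.0
```

Request:
move_arm --series "0 0 0 0 -0.12 0 1; 0 0 0 -0.05 -0.25 0 1; 0 0 0 -0.1 -0.38 0 1; 0 0 0 -0.15 -0.5 0 1; 0 0 0 -0.15 -0.63 0 1; 0 0 0 -0.15 -0.76 0 1; 0 0 0 -0.15 -0.88 0 1; 0 0 0 -0.15 -1 0 1"

```text
time: 43.8
tool_pos: [0.5482, 0.2353, 0.2018]
tcp_rot: [-3.142, 0.009, -0.0]
wrist_force: [0.2, -0.1, 0.1]
width: 0.999
```

Request:
move_arm --series "0 0 0 0 -0.12 0 1; 0 0 0 -0.05 -0.25 0 1; 0 0 0 -0.1 -0.38 0 1; 0 0 0 -0.15 -0.5 0 1; 0 0 0 -0.15 -0.63 0 1; 0 0 0 -0.15 -0.76 0 1; 0 0 0 -0.15 -0.88 0 1; 0 0 0 -0.15 -1 0 1"

```text
time: 44.6
tool_pos: [0.5338, 0.3354, 0.2018]
tcp_rot: [-3.142, 0.01, -0.0]
wrist_force: [-0.4, 0.6, 0.2]
width: 1.002
```

Request:
move_arm --series "0 0 0 0 -0.12 0 1; 0 0 0 0 -0.25 0 1; 0 0 0 0 -0.4 0.05 1; 0 0 0 0 -0.55 0.1 1; 0 0 0 0 -0.55 0.2 1; 0 0 0 0 -0.55 0.3 1; 0 0 0 0 -0.55 0.3 1; 0 0 0 0 -0.55 0.3 1"

```text
time: 45.4
tool_pos: [0.5336, 0.3884, 0.1707]
tcp_rot: [3.14, -0.01, -0.003]
wrist_force: [0.3, -0.1, -0.1]
width: 1.003
```

Run:
```python
from h import *
st=bot.read_state();c=viewer.read_camera("wrist");cv2.imwrite("pics/w14.png",c["pixels"][:,:,::-1])
print(st["tool_pos"],st["tcp_rot"],st["wrist_force"],st["width"])
im=c["pixels"]
for k in blob(im,(0,180,40),(10,255,255),None,500)[:3]:
    e=cv2.fitEllipse(cv2.convexHull(k));print(e,cv2.boundingRect(k),onz(c,e[0],.046,st).round(4))
```

```text
[0.53355    0.3884178  0.17070376] [ 3.14028429e+00 -1.03906420e-02 -2.51013366e-03] [ 0.28674106 -0.14864675 -0.06651988] 1.003250379410269
((319.2657775878906, 197.26763916015625), (106.97727966308594, 107.51460266113281), 14.871125221252441) (266, 143, 108, 109) [0.5322 0.4058 0.046 ]
((236.1715087890625, 27.185203552246094), (72.6950454711914, 84.1017074584961), 139.6738739013672) (198, 0, 78, 67) [0.4888 0.499  0.046 ]
```

View pics/w14.png

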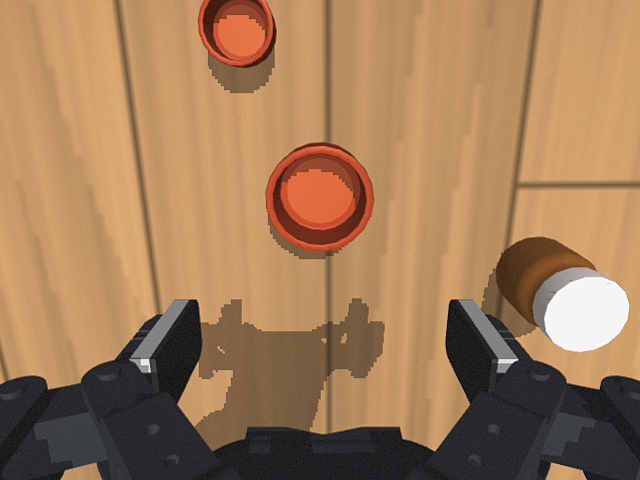

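The rust bowl's rim is centred at (319,197). It spans 107 px, against 73 px for the small one, so it is the larger. The jar's cap is at (580,310), clear of the fingers.

Request:
move_arm --series "0 0 0 -0.02 -0.12 0 1; 0 0 0 -0.02 -0.17 0.08 1; 0 0 0 -0.02 -0.17 0.25 1; 0 0 0 -0.02 -0.17 0.4 1; 0 0 0 -0.02 -0.17 0.55 1; 0 0 0 -0.02 -0.17 0.7 1; 0 0 0 -0.02 -0.17 0.8 1; 0 0 0 -0.02 -0.17 0.85 1"

```text
time: 46.25
tool_pos: [0.5312, 0.4056, 0.0846]
tcp_rot: [3.14, -0.01, -0.004]
wrist_force: [-0.6, 0.4, -0.3]
width: 1.0
```

Request:
move_arm --series "0 0 0 0 0 0.15 1; 0 0 0 0 0 0.3 1; 0 0 0 0 0 0.42 1; 0 0 0 0 0 0.49 1; 0 0 0 0 0 0.51 1; 0 0 0 0 0 0.51 1; 0 0 0 0 0 0.51 -1; 0 0 0 0 0 0.51 -1"

```text
time: 47.05
tool_pos: [0.5328, 0.407, 0.0374]
tcp_rot: [-3.14, 0.01, -0.002]
wrist_force: [1.2, 0.3, -1.7]
width: 0.738
```

Request:
move_arm --series "0 0 0 0 0 0 -1; 0 0 0 0 0 0 -1; 0 0 0 0 0 0 -1; 0 0 0 0 0 -0.03 -1; 0 0 0 0 0 -0.15 -1; 0 0 0 0 0 -0.3 -1; 0 0 0 0 0 -0.45 -1; 0 0 0 0 0 -0.6 -1"

```text
time: 47.85
tool_pos: [0.5324, 0.4065, 0.0976]
tcp_rot: [-3.141, 0.01, -0.001]
wrist_force: [-0.7, -0.3, -1.6]
width: 0.741
```

Run:
```python
from h import *
st=bot.read_state();c=viewer.read_camera("wrist");cv2.imwrite("pics/w15.png",c["pixels"][:,:,::-1])
print(st["tool_pos"],st["tcp_rot"],st["wrist_force"],st["width"])
```

```text
[0.53238704 0.40654103 0.09764617] [-3.14096063e+00  9.59680544e-03 -1.36135589e-03] [-0.67545077 -0.28466789 -1.58867404] 0.741187319653251
```

View pics/w15.png

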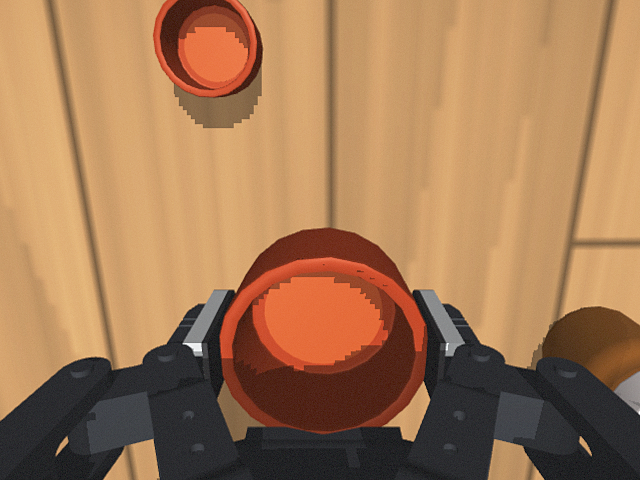

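Request:
move_arm --series "0 0 0 0 0 -0.3 -1; 0 0 0 0 0.15 -0.6 -1; 0 0 0 0 0.3 -0.9 -1; 0 0 0 0 0.45 -1 -1; 0 0 0 0 0.6 -1 -1; 0 0 0 0 0.75 -1 -1; 0 0 0 0 0.9 -1 -1; 0 0 0 0 1 -1 -1"

```text
time: 48.7
tool_pos: [0.5304, 0.3041, 0.1936]
tcp_rot: [3.14, -0.011, -0.005]
wrist_force: [0.5, 0.4, -1.8]
width: 0.739
```

Request:
move_arm --series "0 0 0 0 0.12 0 -1; 0 0 0 0 0.25 0 -1; 0 0 0 0 0.38 -0.05 -1; 0 0 0 0 0.5 -0.1 -1; 0 0 0 0 0.63 -0.15 -1; 0 0 0 0 0.76 -0.15 -1; 0 0 0 0 0.88 -0.15 -1; 0 0 0 0 1 -0.15 -1"

```text
time: 49.5
tool_pos: [0.5308, 0.2053, 0.2108]
tcp_rot: [-3.142, 0.01, -0.0]
wrist_force: [0.5, 1.1, -2.2]
width: 0.741
```

Request:
move_arm --series "0 0 0 0 0.12 0 -1; 0 0 0 0 0.25 0 -1; 0 0 0 0 0.38 0 -1; 0 0 0 0 0.5 0 -1; 0 0 0 0 0.63 0 -1; 0 0 0 0 0.76 0 -1; 0 0 0 0 0.88 0 -1; 0 0 0 0 1 0 -1"

```text
time: 50.3
tool_pos: [0.5303, 0.1053, 0.2108]
tcp_rot: [-3.142, 0.01, -0.0]
wrist_force: [0.1, 0.2, -2.5]
width: 0.735
```

Request:
move_arm --series "0 0 0 0 0.12 0 -1; 0 0 0 0 0.25 0 -1; 0 0 0 0 0.38 0 -1; 0 0 0 0 0.5 0 -1; 0 0 0 0 0.63 0 -1; 0 0 0 0 0.76 0 -1; 0 0 0 0 0.88 0 -1; 0 0 0 0 1 0 -1"

```text
time: 51.1
tool_pos: [0.5296, 0.0053, 0.2108]
tcp_rot: [-3.142, 0.01, -0.0]
wrist_force: [-0.1, -0.6, -1.3]
width: 0.74
```

Request:
move_arm --series "0 0 0 0 0.12 0 -1; 0 0 0 0 0.25 0 -1; 0 0 0 0 0.38 0 -1; 0 0 0 0 0.5 0 -1; 0 0 0 0 0.63 0 -1; 0 0 0 0 0.76 0 -1; 0 0 0 0 0.88 0 -1; 0 0 0 0 1 0 -1"

```text
time: 51.9
tool_pos: [0.529, -0.0947, 0.2107]
tcp_rot: [-3.142, 0.01, 0.0]
wrist_force: [-0.3, 0.3, -2.0]
width: 0.737
```

Request:
move_arm --series "0 0 0 0 0.12 0 -1; 0 0 0 0 0.25 0 -1; 0 0 0 0 0.38 0 -1; 0 0 0 0 0.5 0 -1; 0 0 0 0 0.63 0 -1; 0 0 0 0 0.76 0 -1; 0 0 0 0 0.88 0 -1; 0 0 0 0 1 0 -1"

```text
time: 52.7
tool_pos: [0.5284, -0.1947, 0.2107]
tcp_rot: [-3.141, 0.01, 0.0]
wrist_force: [0.4, -0.3, -2.2]
width: 0.738
```

Request:
move_arm --series "0 0 0 0 0.12 0 -1; 0 0 0 0 0.25 0 -1; 0 0 0 0 0.38 0 -1; 0 0 0 0 0.5 0 -1; 0 0 0 0 0.63 0 -1; 0 0 0 0 0.76 0 -1; 0 0 0 0 0.88 0 -1; 0 0 0 0 1 0 -1"

```text
time: 53.5
tool_pos: [0.5278, -0.2947, 0.2107]
tcp_rot: [-3.142, 0.01, 0.0]
wrist_force: [0.1, 0.8, -2.0]
width: 0.737
```

Request:
move_arm --series "0 0 0 0 0.12 0 -1; 0 0 0 -0.07 0.25 0 -1; 0 0 0 -0.07 0.38 0 -1; 0 0 0 -0.07 0.5 0 -1; 0 0 0 -0.07 0.63 0 -1; 0 0 0 -0.07 0.76 0 -1; 0 0 0 -0.07 0.88 0 -1; 0 0 0 -0.07 1 0 -1"

```text
time: 54.3
tool_pos: [0.5202, -0.3947, 0.2107]
tcp_rot: [-3.142, 0.01, -0.0]
wrist_force: [1.3, -0.7, -1.8]
width: 0.736
```

Request:
move_arm --series "0 0 0 0 0.12 0 -1; 0 0 0 0 0.25 0 -1; 0 0 0 0 0.38 0 -1; 0 0 0 0 0.38 0.05 -1; 0 0 0 0 0.38 0.2 -1; 0 0 0 0 0.38 0.35 -1; 0 0 0 0 0.38 0.45 -1; 0 0 0 0 0.38 0.45 -1"

```text
time: 55.1
tool_pos: [0.5184, -0.4296, 0.162]
tcp_rot: [-3.137, 0.009, 0.007]
wrist_force: [-0.2, 0.1, -2.4]
width: 0.741
```

Run:
```python
from h import *
st=bot.read_state();c=viewer.read_camera("wrist");cv2.imwrite("pics/w16.png",c["pixels"][:,:,::-1])
print(st["tool_pos"],st["tcp_rot"],st["wrist_force"],st["width"])
cs=blob(c["pixels"],(85,100,60),(105,255,255),(250,100,400,250));x,y,w,h=cv2.boundingRect(cs[0]);print(x,y,w,h)
e=(x+w/2,y+w/2*.95)
for z in(.008,.012):print(onz(c,e,z,st).round(4))
```

```text
[ 0.51839816 -0.42962873  0.16197855] [-3.13739616  0.00866762  0.00723243] [-0.18515206  0.09644818 -2.3928445 ] 0.7408668592484506
284 172 99 72
[ 0.5258 -0.4332  0.008 ]
[ 0.5257 -0.4321  0.012 ]
```

View pics/w16.png

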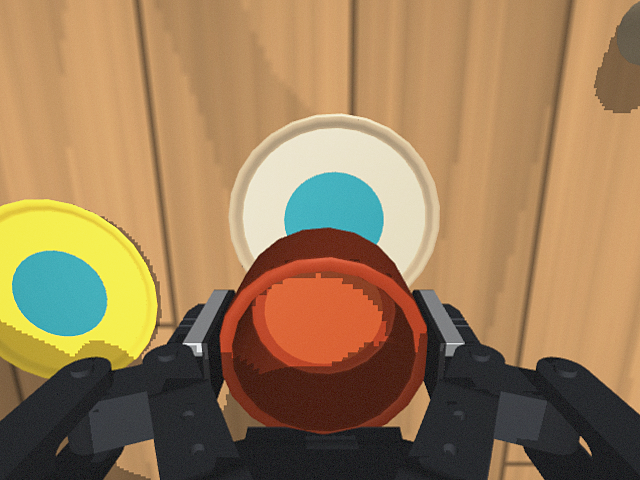

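The pale round plate's disc is at (334,215) and the yellow look-alike at (60,290). I'll lower onto the pale one.

Request:
move_arm --series "0 0 0 0.06 0 0.05 -1; 0 0 0 0.06 0 0.2 -1; 0 0 0 0.06 0 0.35 -1; 0 0 0 0.06 0 0.5 -1; 0 0 0 0.06 0 0.65 -1; 0 0 0 0.06 0 0.8 -1; 0 0 0 0.06 0 0.93 -1; 0 0 0 0.06 0 1 -1"

```text
time: 55.95
tool_pos: [0.5251, -0.431, 0.0634]
tcp_rot: [-3.14, 0.01, 0.003]
wrist_force: [-0.8, -0.1, -2.4]
width: 0.736
```

Request:
move_arm --series "0 0 0 0 0 0.04 -1; 0 0 0 0 0 0.08 -1; 0 0 0 0 0 0.11 -1; 0 0 0 0 0 0.13 -1; 0 0 0 0 0 0.14 -1; 0 0 0 0 0 0.14 -1; 0 0 0 0 0 0.14 -1; 0 0 0 0 0 0.14 -1"

```text
time: 56.75
tool_pos: [0.5261, -0.4318, 0.0521]
tcp_rot: [3.141, -0.01, 0.001]
wrist_force: [-0.0, 0.2, -1.8]
width: 0.74
```

Request:
move_arm --series "0 0 0 0 0 0.02 -1; 0 0 0 0 0 0.04 -1; 0 0 0 0 0 0.05 -1; 0 0 0 0 0 0.06 -1; 0 0 0 0 0 0.065 -1; 0 0 0 0 0 0.065 -1; 0 0 0 0 0 0.065 -1; 0 0 0 0 0 0.065 -1"

```text
time: 57.55
tool_pos: [0.526, -0.4317, 0.0453]
tcp_rot: [3.141, -0.009, 0.0]
wrist_force: [0.4, -0.5, -3.1]
width: 0.741
```

Request:
move_arm --series "0 0 0 0 0 0.01 -1; 0 0 0 0 0 0.015 -1; 0 0 0 0 0 0.02 -1; 0 0 0 0 0 0.02 -1; 0 0 0 0 0 0.02 -1; 0 0 0 0 0 0.02 -1; 0 0 0 0 0 0.02 -1; 0 0 0 0 0 0.02 -1"

```text
time: 58.35
tool_pos: [0.5261, -0.4318, 0.0451]
tcp_rot: [3.141, -0.01, 0.0]
wrist_force: [-3.1, 2.1, 7.2]
width: 0.737
```

Request:
move_arm --series "0 0 0 0 0 -0.01 -1; 0 0 0 0 0 -0.01 0.5; 0 0 0 0 0 -0.01 1; 0 0 0 0 0 -0.01 1; 0 0 0 0 0 -0.02 1; 0 0 0 0 0 -0.1 1; 0 0 0 0 0 -0.3 1; 0 0 0 0 0 -0.5 1"

```text
time: 59.15
tool_pos: [0.5257, -0.4314, 0.0936]
tcp_rot: [-3.141, 0.01, 0.001]
wrist_force: [0.2, -0.7, -0.9]
width: 1.0
```

Request:
move_arm --series "0 0 0 0 0 -0.2 1; 0 0 0 0 0 -0.5 1; 0 0 0 0 -0.1 -0.8 1; 0 0 0 0 -0.2 -1 1; 0 0 0 0 -0.3 -1 1; 0 0 0 0 -0.5 -1 1; 0 0 0 0 -0.7 -1 1; 0 0 0 0 -0.8 -1 1"

```text
time: 59.95
tool_pos: [0.5254, -0.3483, 0.191]
tcp_rot: [-3.139, 0.007, 0.005]
wrist_force: [-0.1, -0.4, -0.2]
width: 0.999
```

Run:
```python
from h import *
st=bot.read_state();c=viewer.read_camera("wrist");s=viewer.read_camera("side")["pixels"]
v=np.hstack([cv2.resize(c["pixels"],(400,300)),cv2.resize(s[80:180,270:403],(400,300),interpolation=cv2.INTER_CUBIC)])
cv2.imwrite("pics/w17.png",v[:,:,::-1])
print(st["tool_pos"],st["tcp_rot"],st["wrist_force"],st["width"])
```

```text
[ 0.52536013 -0.34831486  0.19101712] [-3.13858827  0.00748091  0.00518602] [-0.14262915 -0.44518355 -0.15002456] 0.9992193102399518
```

View pics/w17.png

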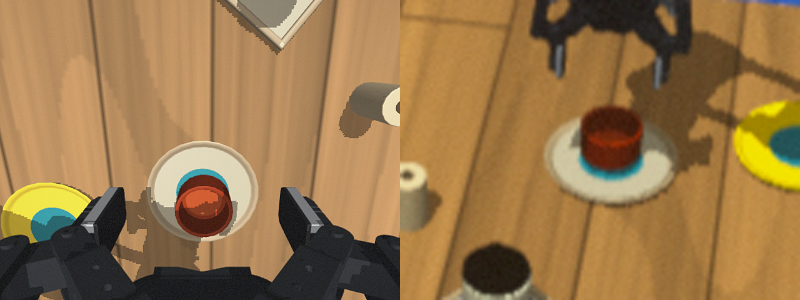

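Rust stands on the round plate's disc. Green is the last piece.

Request:
move_arm --series "0 0 0 -0.05 -0.12 -0.1 1; 0 0 0 -0.1 -0.25 -0.1 1; 0 0 0 -0.15 -0.38 -0.1 1; 0 0 0 -0.2 -0.5 -0.1 1; 0 0 0 -0.25 -0.63 -0.1 1; 0 0 0 -0.3 -0.76 -0.1 1; 0 0 0 -0.35 -0.88 -0.1 1; 0 0 0 -0.4 -1 -0.1 1"

```text
time: 60.85
tool_pos: [0.4866, -0.2503, 0.2033]
tcp_rot: [-3.142, 0.009, 0.0]
wrist_force: [0.2, 0.2, -0.0]
width: 1.003
```

Request:
move_arm --series "0 0 0 -0.05 -0.12 0 1; 0 0 0 -0.1 -0.25 0 1; 0 0 0 -0.15 -0.38 0 1; 0 0 0 -0.2 -0.5 0 1; 0 0 0 -0.22 -0.63 0 1; 0 0 0 -0.22 -0.76 0 1; 0 0 0 -0.22 -0.88 0 1; 0 0 0 -0.22 -1 0 1"

```text
time: 61.65
tool_pos: [0.4659, -0.1503, 0.2034]
tcp_rot: [3.142, -0.009, 0.0]
wrist_force: [-0.3, 0.0, -0.2]
width: 1.002
```

Request:
move_arm --series "0 0 0 0 -0.12 0 1; 0 0 0 0 -0.25 0 1; 0 0 0 0 -0.38 0 1; 0 0 0 0 -0.5 0 1; 0 0 0 0 -0.63 0 1; 0 0 0 0 -0.76 0 1; 0 0 0 0 -0.88 0 1; 0 0 0 0 -1 0 1"

```text
time: 62.45
tool_pos: [0.4663, -0.0502, 0.2033]
tcp_rot: [3.142, -0.009, 0.0]
wrist_force: [0.9, 0.0, 0.3]
width: 1.002
```

Request:
move_arm --series "0 0 0 0 -0.15 0.05 1; 0 0 0 0 -0.3 0.1 1; 0 0 0 0 -0.4 0.2 1; 0 0 0 0 -0.5 0.3 1; 0 0 0 0 -0.5 0.3 1; 0 0 0 0 -0.5 0.3 1; 0 0 0 0 -0.5 0.3 1; 0 0 0 0 -0.5 0.3 1"

```text
time: 63.25
tool_pos: [0.467, -0.0017, 0.1737]
tcp_rot: [3.141, -0.011, 0.001]
wrist_force: [0.7, -0.2, 0.4]
width: 0.999
```

Run:
```python
from h import *
st=bot.read_state();c=viewer.read_camera("wrist");cv2.imwrite("pics/w18.png",c["pixels"][:,:,::-1])
print(st["tool_pos"],st["tcp_rot"],st["wrist_force"],st["width"])
im=c["pixels"]
for k in blob(im,(70,100,40),(88,255,255),None,500)[:3]:
    e=cv2.fitEllipse(cv2.convexHull(k));print(e,cv2.boundingRect(k),onz(c,e[0],.046,st).round(4))
```

```text
[ 0.4670146  -0.00173758  0.17373529] [ 3.14142324e+00 -1.06648532e-02  1.34271115e-03] [ 0.68367815 -0.19892318  0.42467037] 0.9994355506276014
((314.3341064453125, 188.56637573242188), (106.7135238647461, 107.05789184570312), 177.4075927734375) (261, 135, 108, 108) [0.4631 0.0205 0.046 ]
```

View pics/w18.png

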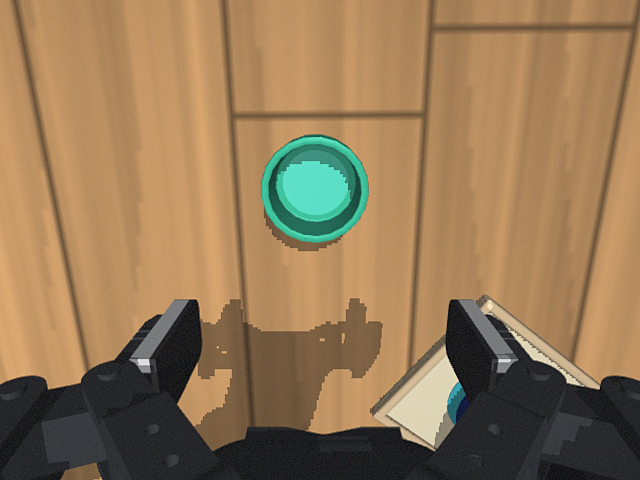

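Request:
move_arm --series "0 0 0 -0.04 -0.12 0 1; 0 0 0 -0.05 -0.22 0.05 1; 0 0 0 -0.05 -0.22 0.2 1; 0 0 0 -0.05 -0.22 0.38 1; 0 0 0 -0.05 -0.22 0.55 1; 0 0 0 -0.05 -0.22 0.7 1; 0 0 0 -0.05 -0.22 0.8 1; 0 0 0 -0.05 -0.22 0.85 1"

```text
time: 64.1
tool_pos: [0.4609, 0.0213, 0.0871]
tcp_rot: [-3.141, 0.009, 0.003]
wrist_force: [0.4, 0.2, -0.3]
width: 1.003
```

Request:
move_arm --series "0 0 0 0 0 0.15 1; 0 0 0 0 0 0.3 1; 0 0 0 0 0 0.42 1; 0 0 0 0 0 0.5 1; 0 0 0 0 0 0.53 1; 0 0 0 0 0 0.53 1; 0 0 0 0 0 0.53 -1; 0 0 0 0 0 0.53 -1"

```text
time: 64.9
tool_pos: [0.4624, 0.0207, 0.0363]
tcp_rot: [-3.142, 0.01, -0.002]
wrist_force: [-1.0, -0.4, 0.6]
width: 0.736
```

Request:
move_arm --series "0 0 0 0 0 0 -1; 0 0 0 0 0 0 -1; 0 0 0 0 0 0 -1; 0 0 0 0 0 0 -1; 0 0 0 0 0 0 -1; 0 0 0 0 0 0 -1; 0 0 0 0 0 0 -1; 0 0 0 0 0 0 -1"

```text
time: 65.7
tool_pos: [0.4624, 0.0207, 0.0362]
tcp_rot: [-3.142, 0.01, -0.002]
wrist_force: [-1.3, -0.3, 5.2]
width: 0.735
```

Request:
move_arm --series "0 0 0 0 0 -0.05 -1; 0 0 0 0 0 -0.15 -1; 0 0 0 0 0 -0.3 -1; 0 0 0 0 0 -0.45 -1; 0 0 0 0 0 -0.6 -1; 0 0 0 0 0 -0.75 -1; 0 0 0 0 0 -0.9 -1; 0 0 0 0 0 -1 -1"

```text
time: 66.5
tool_pos: [0.4622, 0.0207, 0.1369]
tcp_rot: [3.142, -0.01, 0.003]
wrist_force: [-1.3, -0.3, -1.9]
width: 0.737
```

Request:
move_arm --series "0 0 0 0 0 -0.3 -1; 0 0 0 0 0.12 -0.6 -1; 0 0 0 0 0.25 -0.75 -1; 0 0 0 0 0.4 -0.75 -1; 0 0 0 0 0.55 -0.75 -1; 0 0 0 0 0.7 -0.75 -1; 0 0 0 0 0.85 -0.75 -1; 0 0 0 0 1 -0.75 -1"

```text
time: 67.3
tool_pos: [0.4607, -0.0798, 0.2103]
tcp_rot: [-3.141, 0.01, 0.001]
wrist_force: [0.5, 0.8, -1.3]
width: 0.738
```

Request:
move_arm --series "0 0 0 0 0.12 0 -1; 0 0 0 0 0.25 0 -1; 0 0 0 0 0.38 0 -1; 0 0 0 0 0.5 0 -1; 0 0 0 0 0.63 0 -1; 0 0 0 0 0.76 0 -1; 0 0 0 0 0.88 0 -1; 0 0 0 0 1 0 -1"

```text
time: 68.1
tool_pos: [0.4605, -0.1803, 0.2102]
tcp_rot: [-3.142, 0.01, 0.0]
wrist_force: [-0.0, -0.4, -0.9]
width: 0.739
```

Request:
move_arm --series "0 0 0 0 0.12 0 -1; 0 0 0 0 0.25 0 -1; 0 0 0 0 0.38 0 -1; 0 0 0 0 0.5 0 -1; 0 0 0 0 0.63 0 -1; 0 0 0 0 0.76 0 -1; 0 0 0 0 0.88 0 -1; 0 0 0 0 1 0 -1"

```text
time: 68.9
tool_pos: [0.4599, -0.2803, 0.2102]
tcp_rot: [-3.141, 0.01, 0.0]
wrist_force: [0.4, 0.0, -1.1]
width: 0.736
```

Request:
move_arm --series "0 0 0 0.05 0.12 0 -1; 0 0 0 0.1 0.25 0 -1; 0 0 0 0.15 0.38 0 -1; 0 0 0 0.2 0.5 0 -1; 0 0 0 0.25 0.63 0 -1; 0 0 0 0.3 0.76 0 -1; 0 0 0 0.35 0.88 0 -1; 0 0 0 0.4 1 0 -1"

```text
time: 69.7
tool_pos: [0.4997, -0.3805, 0.2102]
tcp_rot: [-3.141, 0.01, 0.0]
wrist_force: [0.9, -1.0, -2.1]
width: 0.738
```

Request:
move_arm --series "0 0 0 0.05 0.12 0 -1; 0 0 0 0.1 0.25 0 -1; 0 0 0 0.15 0.38 0 -1; 0 0 0 0.2 0.5 0 -1; 0 0 0 0.24 0.63 0 -1; 0 0 0 0.24 0.75 0 -1; 0 0 0 0.24 0.86 0 -1; 0 0 0 0.24 0.86 0 -1"

```text
time: 70.5
tool_pos: [0.5224, -0.4673, 0.2101]
tcp_rot: [3.141, -0.012, -0.0]
wrist_force: [-0.5, -0.4, -2.2]
width: 0.74
```

```bash
sleep 0
python3 - <<'E'
from h import *
viewer.read_camera("top");viewer.read_camera("top")
st=bot.read_state();c=viewer.read_camera("wrist");cv2.imwrite("pics/w19.png",c["pixels"][:,:,::-1])
print(st["tool_pos"],st["tcp_rot"],st["wrist_force"],st["width"])
im=c["pixels"]
for k in blob(im,(0,180,30),(10,255,255),None,500)[:2]:
    e=cv2.fitEllipse(cv2.convexHull(k));print(e,cv2.boundingRect(k),onz(c,e[0],.054,st).round(4))
z=st["tool_pos"][2]+.0098
for p,q in (((217,338),(430,338)),):
    a=onz(c,p,z,st);b=onz(c,q,z,st);print(np.linalg.norm(a-b),(a+b)/2-st["tool_pos"])
E
```

```text
[ 0.52245583 -0.46571405  0.2100765 ] [-3.14086860e+00  1.06005713e-02  5.22484670e-04] [ 0.1026705   0.12583997 -1.822098  ] 0.7399964604448039
((328.42376708984375, 165.44114685058594), (96.78687286376953, 97.33967590332031), 52.16437530517578) (280, 118, 98, 97) [ 0.5272 -0.4336  0.054 ]
0.06383013951489966 [0.00128982 0.00440139 0.0098    ]
```

View pics/w19.png

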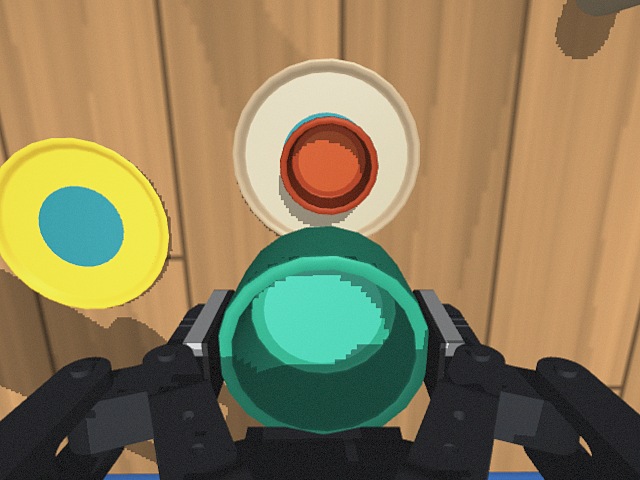

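Request:
move_arm --series "0 0 0 0.035 -0.15 0 -1; 0 0 0 0.035 -0.33 0 -1; 0 0 0 0.035 -0.33 0.15 -1; 0 0 0 0.035 -0.33 0.35 -1; 0 0 0 0.035 -0.33 0.55 -1; 0 0 0 0.035 -0.33 0.75 -1; 0 0 0 0.035 -0.33 0.9 -1; 0 0 0 0.035 -0.33 1 -1"

```text
time: 71.45
tool_pos: [0.5258, -0.4312, 0.1081]
tcp_rot: [-3.14, 0.008, 0.003]
wrist_force: [-0.3, -0.5, -1.5]
width: 0.738
```

Request:
move_arm --series "0 0 0 0 0 0.05 -1; 0 0 0 0 0 0.1 -1; 0 0 0 0 0 0.14 -1; 0 0 0 0 0 0.16 -1; 0 0 0 0 0 0.16 -1; 0 0 0 0 0 0.16 -1; 0 0 0 0 0 0.16 -1; 0 0 0 0 0 0.16 -1"

```text
time: 72.25
tool_pos: [0.5266, -0.4328, 0.0947]
tcp_rot: [3.141, -0.01, 0.001]
wrist_force: [1.0, 0.6, -2.3]
width: 0.741
```

Request:
move_arm --series "0 0 0 0 0 0.02 -1; 0 0 0 0 0 0.04 -1; 0 0 0 0 0 0.06 -1; 0 0 0 0 0 0.08 -1; 0 0 0 0 0 0.08 -1; 0 0 0 0 0 0.08 -1; 0 0 0 0 0 0.08 -1; 0 0 0 0 0 0.08 -1"

```text
time: 73.05
tool_pos: [0.5266, -0.4327, 0.0864]
tcp_rot: [3.141, -0.01, 0.0]
wrist_force: [0.4, 0.7, -1.9]
width: 0.741
```

Request:
move_arm --series "0 0 0 0 0 0.02 -1; 0 0 0 0 0 0.04 -1; 0 0 0 0 0 0.06 -1; 0 0 0 0 0 0.07 -1; 0 0 0 0 0 0.07 -1; 0 0 0 0 0 0.07 -1; 0 0 0 0 0 0.07 -1; 0 0 0 0 0 0.07 -1"

```text
time: 73.85
tool_pos: [0.5266, -0.4327, 0.0794]
tcp_rot: [3.141, -0.01, 0.0]
wrist_force: [-0.9, 0.4, -2.4]
width: 0.742
```

Request:
move_arm --series "0 0 0 0 0 0.01 -1; 0 0 0 0 0 0.02 -1; 0 0 0 0 0 0.02 -1; 0 0 0 0 0 0.02 -1; 0 0 0 0 0 0.02 -1; 0 0 0 0 0 0.02 -1; 0 0 0 0 0 0.02 -1; 0 0 0 0 0 0.02 -1"

```text
time: 74.65
tool_pos: [0.5268, -0.433, 0.0784]
tcp_rot: [3.141, -0.01, 0.001]
wrist_force: [-1.1, 2.7, 5.5]
width: 0.737
```

Seated, with contact at 0.0784 against a predicted 0.0782. Releasing.

Request:
move_arm --series "0 0 0 0 0 -0.005 -1; 0 0 0 0 0 -0.005 0.5; 0 0 0 0 0 -0.005 1; 0 0 0 0 0 -0.005 1; 0 0 0 0 0 -0.02 1; 0 0 0 0 0 -0.1 1; 0 0 0 0 0 -0.3 1; 0 0 0 0 0 -0.5 1"

```text
time: 75.45
tool_pos: [0.5261, -0.4324, 0.1276]
tcp_rot: [-3.141, 0.01, 0.001]
wrist_force: [-0.4, -0.3, 0.4]
width: 1.004
```

Request:
move_arm --series "0 0 0 0 0 -0.2 1; 0 0 0 0 0 -0.5 1; 0 0 0 0 0 -0.8 1; 0 0 0 0 0 -1 1; 0 0 0 0 0.1 -1 1; 0 0 0 0 0.25 -1 1; 0 0 0 0 0.4 -1 1; 0 0 0 0 0.4 -1 1"

```text
time: 76.25
tool_pos: [0.525, -0.4747, 0.2247]
tcp_rot: [-3.14, 0.013, 0.004]
wrist_force: [-1.0, -0.3, -0.0]
width: 1.001
```

Run:
```python
from h import *
viewer.read_camera("side");viewer.read_camera("side")
st=bot.read_state();c=viewer.read_camera("wrist");t=viewer.read_camera("top")["pixels"];s=viewer.read_camera("side")["pixels"]
print(st["tool_pos"],st["wrist_force"],st["time"])
v=np.vstack([np.hstack([cv2.resize(c["pixels"],(400,300)),cv2.resize(s[85:218,250:427],(400,300),interpolation=cv2.INTER_CUBIC)]),np.hstack([cv2.resize(t[130:310,90:330],(400,300)),cv2.resize(t[160:310,340:540],(400,300),interpolation=cv2.INTER_CUBIC)])])
cv2.imwrite("pics/w20.png",v[:,:,::-1])
for k in blob(c["pixels"],(70,100,30),(88,255,255),None,1000)[:1]:
    e=cv2.fitEllipse(cv2.convexHull(k));print(e,onz(c,e[0],.088,st).round(4))
```

```text
[ 0.52537302 -0.47296336  0.22505603] [0.12225859 0.83003469 0.36232383] 76.35
((325.1787414550781, 158.33847045898438), (105.35369873046875, 106.18461608886719), 178.4552764892578) [ 0.5277 -0.4335  0.088 ]
```

View pics/w20.png

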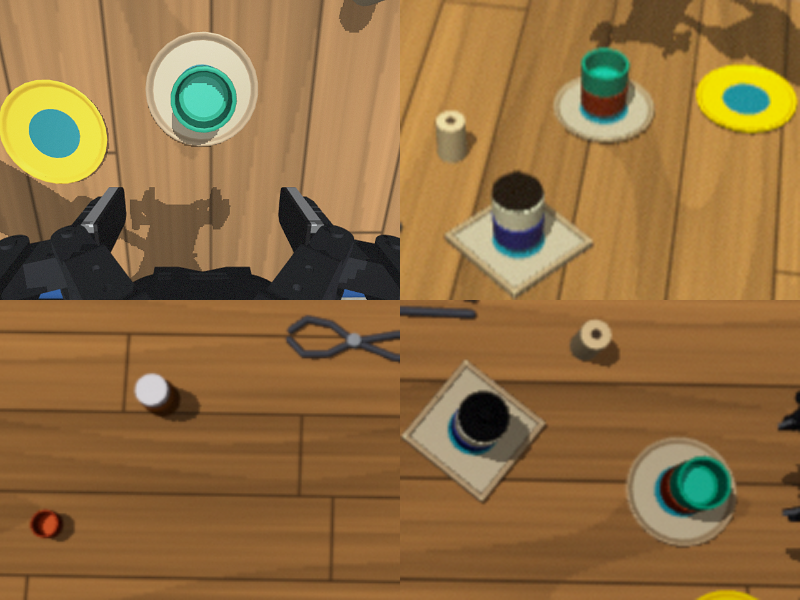

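Both stacks look upright and aligned. Green's rim is at (0.5277, -0.4335) against rust's (0.5272, -0.4336). The jar, post, tongs and small bowl look unmoved. Handing in.

Run:
```python
from h import *
print(bot.finish_job())
```

```text
the job is handed in; nothing more can be done
None
```

I built both stacks and handed the job in at about 76 s of the 144 s allowed; no verdict is reported at hand-in. The blue bowl, cream bowl and black lid are on the square plate. The larger rust bowl and the green bowl are on the pale round plate.

**Seating heights:** the lid and both nested bowls met resistance within 0.4 mm of their predicted height:

| Piece | Contact height (mm) | Predicted (mm) |
|---|---|---|
| Cream bowl | 77.7 | 77.5 |
| Lid | 122.1 | 121.8 |
| Green bowl | 78.4 | 78.2 |

**Alignment:**
- **Round plate:** the last wrist-camera check put the green rim about 0.5 mm from the rust axis.
- **Square plate:** cream measured about 1.2 mm from blue. I did not measure the lid's centring after release; I only saw in the side and top views that it sat squarely.
- **Plate centres:** both lower bowls are about 1 to 2 mm from the middle of their plates.

**Bystanders:** the jar, post, tongs, small rust bowl and yellow plate looked unmoved in the final pictures. I did not measure their positions.

**Disagreements:**
- The wrist camera read x about 1.2 mm higher than the arm did; I corrected for this.
- The first top-and-side triangulation put the plate discs 4 to 6 mm too high, so I set heights by contact instead.

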